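# Stir an aluminium link into a bowl of deburring media

## Robot

A 6-joint arm with a two-finger parallel gripper is mounted at the origin on the work surface. World frame = base frame: x ahead of the robot, y to its left, z up, the work surface at z = 0. Lengths are in m, angles in degrees, forces in N, time in s.
With the tool pointing down it reaches from about 0.325 to 0.9 m from the base axis. Payload 6.1 kg.
Tool frame: the origin (TCP) lies midway between the tips of the shut fingers; the grasp point (between the pads) lies 19 mm behind it; z points along the fingers, y is the direction in which the jaws open and shut (so a half turn about z gives the same grasp; the last joint's range is limited). The gripper opens to 87 mm and grips with 3 to 60 N. Pads are 19 mm wide; open, the fingers measure 117 mm over their backs; the gripper's body (75 mm by 190 mm) begins 51 mm behind the grasp point.
Start: joints at [68.463, 12.628, 87.462, -0, 79.91, -7.225], TCP at [0.155, 0.606, 0.191] pointing down, gripper open.
Joint ranges: [-170.65, 170.65], [-52.31, 119.04], [5.05, 147.46], [-71.25, 251.25], [11.57, 151.72], [-153.62, 153.62]. Speed limits (degrees/s): [147.25, 147.25, 172.46, 180, 180, 180].

## Interface

Orientations are given as [roll, pitch, yaw] about the fixed x, y, z axes, in that order (R = Rz(yaw) Ry(pitch) Rx(roll)).
In Python, from cell import get_obs, grab_frame, close_job, search_frame, tip_of gives the robot as it stands.
- The arm moves only by the tool jog_arm, never from a script. Its argument "series" is a list of rows, each a list of 3 entries, a list of its own where there are three numbers: the shift along the tool's x, y, z in mm, then the turn, a rotation vector about the tool's x, y, z in degrees, then the opening, from -1 (shut) to 1 (fully open), so that 0 is half open. In form: [[[x, y, z], [wx, wy, wz], hand], ...]. A call has exactly 8 rows; each row shifts and turns the commanded pose from where the row before left it, along the tool's axes as they then stand; what a row does not reach is not made up. A row lasts 1/12 s, in which the tool goes at most 41.7 mm and 7.16 degrees, less where a joint would pass 70% of its speed; a pose out of reach is approached as far as the arm can. A call with a gripper value outside its range is refused whole. The fingers move at their own pace and stop on an object; "squeeze" is the grip in N (left out, the last holds). Time passes only in rows, so rows that do not move let the fingers close, or fill a call up. It gives the time, the measured TCP pose, the force and the opening at its end, in the units of the state.
- get_obs(): the state, without advancing time (a new reading comes with each control period).
- grab_frame(name): name is "side" or "top" or "wrist"; returns a dict with "image" (384x512x3 uint8, red, green, blue), "vfov" (degrees; the focal length in pixels is half the picture's height over the tangent of half this angle, whatever the lens; pixels are square), "cx", "cy" (the principal point, pixels), "rvec" (rotation vector, rad) and "tvec" (3), from world to camera coordinates, as OpenCV has them. Camera axes: x right, y down, z forward; pixel columns grow to the right and rows downward; lengths in m; the calibration is good to about 2 mm. A picture is of the moment at which its call begins. There is no depth.
- close_job(): hands the job in, once; it reports no verdict.
Trained networks look in the newest picture that a camera, given by its name, has taken for a name from the list of things; names that differ only in an ending like _2 or _b are one class to them, and where a whole thing is asked for, a point or a joint stands for the part that bears it (a point fixed in the world has none). Each returns a list of dicts, best first, with "confidence" (0 to 1); they miss things now and then, are a little off and sometimes report something else, mostly with a low value. They report only what shows in the picture. A call takes as long as a camera call.
- search_frame(camera, label): "extent" ([centre column, centre row, width, height] as shares, 0 to 1, of the picture: columns of its width, rows of its height, round what is visible of it).
- tip_of(camera, label): "centre" ([row, column] as shares, 0 to 1, of the picture: columns of its width, rows of its height: a listed point, or the origin of a listed thing).
The state is a dict: "time_s": time; "joints": joint angles; "dq": joint speeds; "joint_efforts": joint torques, N m; "position": TCP position; "orientation": TCP orientation; "contact_force": force on the tool from outside, world axes, zero at the start; "moment": the same for the moment, N m; "opening": opening from 0.0 (shut) to 1.0 (fully open).
Only numpy, scipy, OpenCV 4.12 (cv2) and the standard library are available. Lean on these libraries where they do the work, as an engineer would, in place of code of your own. Each camera call takes 0.05 s, during which the arm holds its last target.

## Task

Put the loose aluminium link into the steel bowl of ceramic deburring beads and let go of it, then take the wooden stick and stir the link in: at least three full turns round the bowl, either way, with the foot of the stick near the bowl's floor and about midway between its middle and its wall, so that most of the beads end up in a clearly different place (stir on if they have not), spilling nothing. Then stand the stick back in the hole of its block, all the way down, and leave the palm sander and the tin where they are.

Things in the scene. Friction and masses are not known exactly. Their poses are not given: they have to be found in the camera images.
- bowl: round open steel bowl with a flat floor, fixed to the bench so it cannot slide; origin at the centre of its underside, z up. Rim 65 mm above the bench, 196 mm across outside; inner radius 89 mm at the floor, 95 mm from 30 mm up; inner floor 5 mm above the origin. Two small look-only side handles
- link: bare aluminium link (dog-bone), 76 mm long, 18 mm thick, two round ends 32 mm across with a dark dot on each, joined by a straight waist 18 mm wide and about 15 mm long between the ends; lies flat on the bench at first. Origin at the centre of its underside; x along its length, z up through its thickness. About 90 g
- block: wooden stand block 90 x 90 x 60 mm, fixed to the bench, with one upright blind hole 31 mm across and 50 mm deep in the middle of its top (hole floor 10 mm above the bench); origin at the centre of its underside, z up
- stick: wooden stirring stick 170 mm long, standing upright in the block's hole at first. Lower 90 mm is a round rod 20 mm across with a slightly chamfered flat foot, upper 80 mm is a flat-sided handle 40 mm wide (along x) and 24 mm thick (along y). Origin at the centre of its foot, z along the stick towards the handle, About 80 g
- stick_foot (a point): centre of the stick's foot (its lower end face)
- stick_grip (a point): point on the stick's axis 135 mm above its foot, inside the handle; good place to grip across its 24 mm thickness
- sander: bystander: palm sander about 100 x 100 mm and 130 mm tall, with a stub to one side, origin at the centre of its underside
- tin: bystander: tin 80 mm across, 110 mm tall, origin at the centre of its underside
- bead0: one of six identical white ceramic deburring beads in the bowl: pill shape, 24 mm thick, 36 mm long; origin at its centre, x along its length; about 30 g
- bead1: one of six identical white ceramic deburring beads in the bowl: pill shape, 24 mm thick, 36 mm long; origin at its centre, x along its length; about 30 g
- bead2: one of six identical white ceramic deburring beads in the bowl: pill shape, 24 mm thick, 36 mm long; origin at its centre, x along its length; about 30 g
- bead3: one of six identical white ceramic deburring beads in the bowl: pill shape, 24 mm thick, 36 mm long; origin at its centre, x along its length; about 30 g
- bead4: one of six identical white ceramic deburring beads in the bowl: pill shape, 24 mm thick, 36 mm long; origin at its centre, x along its length; about 30 g
- bead5: one of six identical white ceramic deburring beads in the bowl: pill shape, 24 mm thick, 36 mm long; origin at its centre, x along its length; about 30 g

How it is judged (in metres and radians):
On the way, in this order (a step that is already met when the one before it is completed fails the run):
1. the link lies in the bowl, released (horizontal distance between link and bowl below 0.085 m and z of link in the frame of bowl below 0.065 m and contact force between the fingers and link below 0.1 N), for 0.2 s.
2. the stick's foot passes through the far (+x) side of the bowl, more than 20 mm from its middle and less than 25 mm above the bowl's floor, with the link in the bowl (x of stick_foot in the frame of bowl above 0.02 m and y of stick_foot in the frame of bowl between -0.02 and 0.02 m and z of stick_foot in the frame of bowl below 0.03 m and horizontal distance between each of stick_foot, link and bowl below 0.09 m).
3. the stick's foot passes through the near (-x) side of the bowl, more than 20 mm from its middle and less than 25 mm above the bowl's floor, with the link in the bowl (x of stick_foot in the frame of bowl below -0.02 m and y of stick_foot in the frame of bowl between -0.02 and 0.02 m and z of stick_foot in the frame of bowl below 0.03 m and horizontal distance between each of stick_foot, link and bowl below 0.09 m).
4. the stick's foot passes through the left (+y) side of the bowl, more than 20 mm from its middle and less than 25 mm above the bowl's floor, with the link in the bowl (y of stick_foot in the frame of bowl above 0.02 m and x of stick_foot in the frame of bowl between -0.02 and 0.02 m and z of stick_foot in the frame of bowl below 0.03 m and horizontal distance between each of stick_foot, link and bowl below 0.09 m).
5. the stick's foot passes through the right (-y) side of the bowl, more than 20 mm from its middle and less than 25 mm above the bowl's floor, with the link in the bowl (y of stick_foot in the frame of bowl below -0.02 m and x of stick_foot in the frame of bowl between -0.02 and 0.02 m and z of stick_foot in the frame of bowl below 0.03 m and horizontal distance between each of stick_foot, link and bowl below 0.09 m).
At the end, for the whole second after the job is handed in: Link and all 6 beads in the bowl (origins within 85 mm / 95 mm of its axis, below 65 mm / 80 mm); at least 4 beads over 15 mm from where they began; stick foot down in the block's hole (within 10 mm of its axis, 8 mm of its floor; lean under 0.3 rad); both released, at rest (all of step 1 and horizontal distance between each of bead0, bead1, bead2, bead3, bead4, bead5 and bowl below 0.095 m and z of each of bead0, bead1, bead2, bead3, bead4, bead5 in the frame of bowl below 0.08 m and (((distance of bead0 from where it was at the start of the episode above 0.015 m or distance of bead1 from where it was at the start of the episode above 0.015 m or distance of bead2 from where it was at the start of the episode above 0.015 m) and distance of each of bead3, bead4, bead5 from where it was at the start of the episode above 0.015 m) or ((distance of each of bead0, bead1 from where it was at the start of the episode above 0.015 m or distance of each of bead0, bead2 from where it was at the start of the episode above 0.015 m or distance of each of bead1, bead2 from where it was at the start of the episode above 0.015 m) and (distance of each of bead3, bead4 from where it was at the start of the episode above 0.015 m or distance of each of bead3, bead5 from where it was at the start of the episode above 0.015 m or distance of each of bead4, bead5 from where it was at the start of the episode above 0.015 m)) or (distance of each of bead0, bead1, bead2 from where it was at the start of the episode above 0.015 m and (distance of bead3 from where it was at the start of the episode above 0.015 m or distance of bead4 from where it was at the start of the episode above 0.015 m or distance of bead5 from where it was at the start of the episode above 0.015 m))) and horizontal distance between stick_foot and block below 0.01 m and height (world z) of stick_foot below 0.018 m and angle between stick's own z axis and vertical below 0.3 rad and linear speed of each of stick, link below 0.03 m/s); the robot touches nothing.
It fails at once if the sander is moved more than 25 mm (distance of sander from where it was at the start of the episode above 0.025 m).
It fails at once if the tin is moved more than 25 mm (distance of tin from where it was at the start of the episode above 0.025 m).
It fails at once if a bead is spilled out of the bowl (horizontal distance between any of bead0, bead1, bead2, bead3, bead4, bead5 and bowl above 0.112 m).
It also fails if it takes over 72 s, if anything falls off the work surface, if the arm or the gripper's body presses on something with over 40 N, if the wrist force passes 120 N, or if a joint passes its speed limit or range.

## Working session

There is one attempt and no reset: what is moved stays moved. The work goes in short steps, Python scripts to look and compute and a tool call to move; the robot and the scene stay as the last step left them, time stands still between calls to the robot, and variables do not carry over. Pictures are saved under pics/ and viewed, and the job is handed in when it is done.

Besides the shell and the picture viewer there is one more tool, called after "Emit:" as name(argument=value, ...) on one line, values as JSON. jog_arm: Moves the arm, as the interface text tells. Its arguments: {"type":"object","properties":{"series":{"type":"array","items":{"type":"array"}},"squeeze":{"type":"number"}},"required":["series"]}

```bash
mkdir -p pics
python3 - <<'E'
from cell import *
import cv2,numpy as np
print(get_obs())
for n in("side","top","wrist"):
    f=grab_frame(n);cv2.imwrite(f"pics/{n}0.png",f["image"][...,::-1])
    print(n,f["vfov"],f["cx"],f["cy"],f["rvec"],f["tvec"])
    for l in("bowl","link","block","stick","stick_grip","stick_foot","sander","tin","bead0"):
        r=tip_of(n,l)[:6 if l=="bead0" else 1]
        print(l,[(round(q["centre"][1]*512),round(q["centre"][0]*384),round(q["confidence"],2)) for q in r])
E
```

```text
{'time_s': 0.0, 'joints': array([ 6.84619241e+01,  1.26740067e+01,  8.75255984e+01, -1.83437231e-04,
        7.99094653e+01, -7.22500143e+00]), 'dq': array([ 0.11577492,  0.00445292, -0.00678379, -0.04274681,  0.00454795,
        0.06204089]), 'joint_efforts': array([ 9.08172333e-04, -4.94607067e+01, -3.87382758e+01,  7.00073317e-02,
        5.68267680e-02, -1.31071383e-04]), 'position': array([0.1542686 , 0.60496776, 0.1900522 ]), 'orientation': array([-1.79891773e+02, -1.35382570e-02,  1.65686945e+02]), 'contact_force': array([-0.13243201, -0.0066178 ,  0.47215196]), 'moment': array([0.03210407, 0.01133911, 0.02138397]), 'opening': 0.9993334605580523}
side 55.97648146264364 252.56971067791488 192.75417485340097 [ 0.24903019 -2.83280126  1.14947066] [0.58176726 0.15688682 0.83736407]
bowl [(260, 231, 0.8)]
link [(316, 168, 0.68)]
block [(281, 374, 0.87)]
stick [(285, 370, 0.89)]
stick_grip [(285, 344, 0.55)]
stick_foot [(283, 370, 0.72)]
sander [(248, 237, 0.61)]
tin [(221, 158, 0.87)]
bead0 [(261, 226, 0.61), (272, 237, 0.57), (280, 219, 0.48), (236, 222, 0.42), (249, 238, 0.41), (254, 212, 0.4)]
top 48.028482388359215 256.10324458569994 194.01681801097598 [ 2.13828307 -2.18758203  0.14830655] [0.00450221 0.6115911  0.9404315 ]
bowl [(248, 208, 0.73)]
link [(357, 268, 0.77)]
block [(112, 259, 0.83)]
stick [(106, 259, 0.62)]
stick_grip [(80, 260, 0.67)]
stick_foot [(107, 257, 0.86)]
sander [(144, 155, 0.58)]
tin []
bead0 [(227, 208, 0.65), (246, 187, 0.61), (269, 202, 0.57), (263, 230, 0.45), (234, 231, 0.44)]
wrist 59.86126185935452 253.47563885402155 192.70928301231675 [-2.30677667 -1.79222986 -0.23914568] [-0.62511554 -0.03165172  0.39072797]
bowl []
link []
block []
stick []
stick_grip []
stick_foot []
sander []
tin []
bead0 []
```

View pics/side0.png

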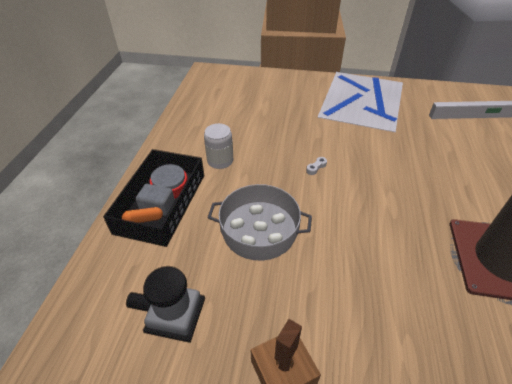

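View pics/top0.png

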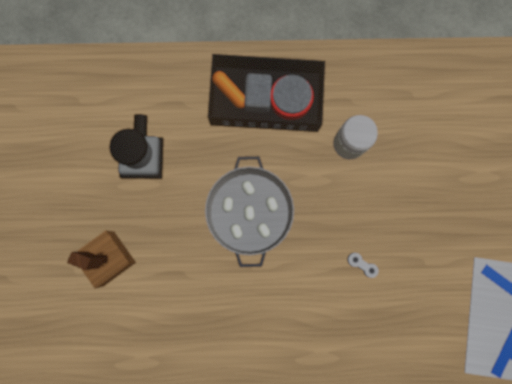

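```bash
cat > h.py <<'E'
from cell import *
import cv2,numpy as np
def cam(n,img=False):
    f=grab_frame(n);R=cv2.Rodrigues(np.array(f["rvec"]))[0];fl=192/np.tan(np.radians(f["vfov"]/2))
    f["R"]=R;f["f"]=fl;return f
def onz(f,u,v,z):
    d=f["R"].T@np.array([(u-f["cx"])/f["f"],(v-f["cy"])/f["f"],1]);c=-f["R"].T@np.array(f["tvec"])
    return c+d*(z-c[2])/d[2]
def proj(f,P):
    p=f["R"]@np.array(P)+np.array(f["tvec"]);return p[0]/p[2]*f["f"]+f["cx"],p[1]/p[2]*f["f"]+f["cy"]
E
python3 - <<'E'
from h import *
np.set_printoptions(precision=4,suppress=True)
s=cam("side");t=cam("top")
for f in(s,t): print("cam",-f["R"].T@f["tvec"])
for n,z,a,b in [("bowl",0,(260,231),(248,208)),("link",0.0,(316,168),(357,268)),("linktop",0.018,(316,168),(357,268)),("block",0,(281,374),(112,259)),("sander",0,(248,237),(144,155)),("tin",0,(221,158),(221,158))]:
    print(n,onz(s,*a,z),onz(t,*b,z))
print(onz(s,285,344,.145),onz(t,80,260,.145))
for n in("side","top"):
  for l in("bowl","link","block","stick","sander","tin"):
    r=search_frame(n,l)[:1]
    if r:
        e=np.array(r[0]["extent"])*[512,384,512,384];print(n,l,e[0]-e[2]/2,e[0]+e[2]/2,e[1]-e[3]/2,e[1]+e[3]/2,r[0]["confidence"])
E
```

```text
cam [0.4833 0.5663 0.7141]
cam [0.4903 0.0043 1.009 ]
bowl [0.5702 0.0117 0.    ] [0.5836 0.0098 0.    ]
link [ 0.446  -0.2485  0.    ] [ 0.4385 -0.2396  0.    ]
linktop [ 0.4469 -0.2279  0.018 ] [ 0.4394 -0.2352  0.018 ]
block [0.4771 0.3355 0.    ] [0.4726 0.326  0.    ]
sander [0.5963 0.0352 0.    ] [0.7157 0.2545 0.    ]
tin [ 0.7332 -0.2454  0.    ] [0.7046 0.0716 0.    ]
[0.4777 0.3377 0.145 ] [0.4747 0.3427 0.145 ]
side bowl 210.20159999999998 310.4 186.6816 261.6 0.9
side link 307.91679999999997 325.3248 158.4 174.9888 0.46
side block 250.3936 320.79359999999997 337.0944 381.59999999999997 0.96
side stick 275.584 303.07840000000004 319.392 373.1904 0.9
side sander 128.128 202.2144 263.88480000000004 344.2944 0.81
side tin 205.5168 235.4176 120.5952 166.7136 0.92
top bowl 204.69760000000002 295.2192 155.98080000000002 270.4896 0.76
top link 345.98400000000004 378.2912 252.0 276.384 0.94
top block 82.2016 135.60320000000002 232.01280000000003 287.9232 0.77
top stick 66.816 109.00479999999999 254.59199999999998 270.4896 0.88
top sander 111.12960000000001 163.9168 113.89439999999999 181.4784 0.57
top tin 333.8752 377.2928 116.39039999999999 161.47199999999998 0.66
```

The side and top pictures show the bowl (side 260,222; top 250,210), link (top 363,265), block with the stick (top 105,260), sander and tin. I'll zoom in for sub-pixel fits.

Run:
```python
from h import *
t=cam("top")["image"][...,::-1];s=cam("side")["image"][...,::-1]
def c(i,x0,y0,w,h,k):return cv2.resize(i[y0:y0+h,x0:x0+w],None,fx=k,fy=k,interpolation=cv2.INTER_CUBIC)
a=np.hstack([c(t,335,240,60,45,6),c(t,60,225,80,68,4.0)[:270]]);b=np.hstack([c(s,290,145,60,45,6),c(s,240,316,80,68,4)[:270]])
cv2.imwrite("pics/z1.png",np.vstack([a[:,:680],b[:,:680]]))
cv2.imwrite("pics/z2.png",np.hstack([c(t,200,150,100,125,4),c(s,205,180,110,125,3.6)[:450]] if 0 else [c(t,200,150,100,125,4)]))
```

```text
(no output)
```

View pics/z1.png

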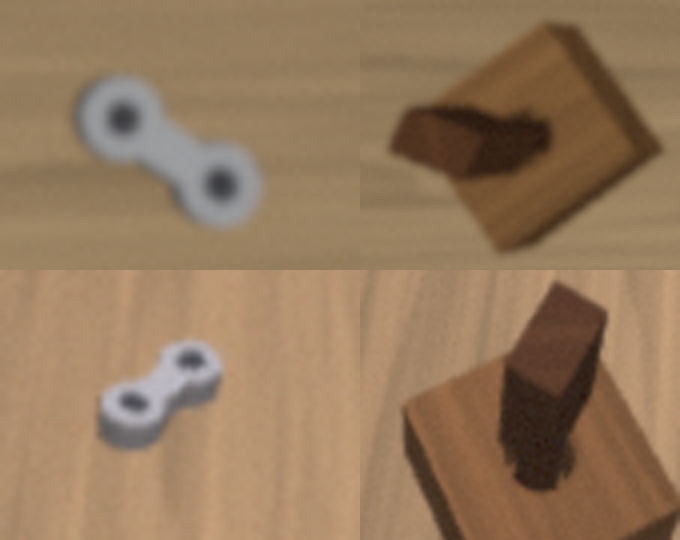

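View pics/z2.png

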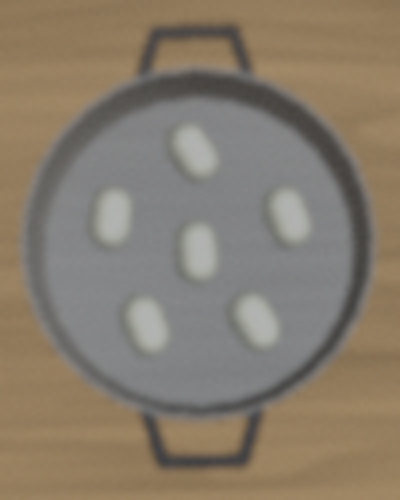

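Run:
```python
from h import *
np.set_printoptions(precision=4,suppress=True)
s=cam("side");t=cam("top")
def P(f,x0,y0,k,x,y,z):return onz(f,x0+(x+.5)/k-.5,y0+(y+.5)/k-.5,z)
a=P(t,335,240,6,123,119,.018);b=P(t,335,240,6,222,185,.018);print("link top",a,b,(a+b)/2,np.degrees(np.arctan2(*(b-a)[1::-1])))
a=P(s,290,145,6,134,403-270,.018);b=P(s,290,145,6,190,360-270,.018);print("link side",a,b,(a+b)/2,np.degrees(np.arctan2(*(b-a)[1::-1])))
print("bowl",P(t,200,150,4,199,242,.065))
c=[P(t,60,225,4,x-360,y,.06) for x,y in((548,22),(635,155),(500,253))];print("block",c,(c[0]+c[2])/2)
c=[P(s,240,316,4,x-360,y-270,.18) for x,y in((555,283),(605,315),(555,393),(505,365))];print("stick side");print(np.array(c),np.mean(c,0))
c=[P(t,60,225,4,x-360,y,.18) for x,y in((410,108),(480,125),(463,177),(390,148))];print("stick top");print(np.array(c),np.mean(c,0))
# model overlay for the stick & bowl fit
for x0,y0,x,y in((200,150,193,150),(200,150,112,216),(200,150,290,215),(200,150,198,250),(200,150,146,324),(200,150,255,320)):print("bead",P(t,x0,y0,4,x,y,.017))
```

```text
link top [ 0.4588 -0.2318  0.018 ] [ 0.4332 -0.2682  0.018 ] [ 0.446 -0.25   0.018] -125.18852098128305
link side [ 0.4588 -0.2314  0.018 ] [ 0.4338 -0.2678  0.018 ] [ 0.4463 -0.2496  0.018 ] -124.46220656998251
bowl [0.5728 0.0066 0.065 ]
block [array([0.5364, 0.3197, 0.06  ]), array([0.4634, 0.2714, 0.06  ]), array([0.413, 0.343, 0.06 ])] [0.4747 0.3314 0.06  ]
stick side
[[0.4773 0.3127 0.18  ]
 [0.4573 0.322  0.18  ]
 [0.4728 0.3543 0.18  ]
 [0.4921 0.3473 0.18  ]] [0.4749 0.3341 0.18  ]
stick top
[[0.4914 0.3443 0.18  ]
 [0.4826 0.311  0.18  ]
 [0.4585 0.3184 0.18  ]
 [0.4728 0.3531 0.18  ]] [0.4763 0.3317 0.18  ]
bead [0.6307 0.009  0.017 ]
bead [0.5932 0.0566 0.017 ]
bead [ 0.5915 -0.0463  0.017 ]
bead [0.5724 0.0074 0.017 ]
bead [0.5306 0.0381 0.017 ]
bead [ 0.5314 -0.0245  0.017 ]
```

```bash
cat >> h.py <<'E'
from scipy.spatial.transform import Rotation as Ro
import json
def plan(p0,e0,wps,hand,dz=1):
    """wps: list of (xyz, yaw, nrows), tool down. rows in tool frame (shift before turn); rounding error carried along."""
    p=np.array(p0,float);R=Ro.from_euler('xyz',e0,degrees=True);out=[]
    for q,yaw,n in wps:
        q=np.array(q,float);Rt=Ro.from_euler('xyz',[180,0,yaw],degrees=True);ps=p.copy();w=(R.inv()*Rt).as_rotvec(degrees=True)/n;R0=R
        for i in range(n):
            d=np.round(R.inv().apply(ps+(q-ps)*(i+1)/n-p)*1000,0 if dz==1 else 1)
            w=np.round((R.inv()*Rt).as_rotvec(degrees=True)/(n-i),1)
            out.append([d.tolist(),w.tolist(),hand]);p=p+R.apply(d)/1000;R=R*Ro.from_rotvec(w,degrees=True)
    for i in range(0,len(out),8):print(json.dumps(out[i:i+8]))
    print("pred end",p.round(4),R.as_euler('xyz',degrees=True).round(1),"maxrow",max(np.linalg.norm(r[0]) for r in out),max(np.linalg.norm(r[1]) for r in out))
def here():
    o=get_obs();return o["position"],o["orientation"]
E
python3 - <<'E'
from h import *
plan(*here(),[((.446,-.25,.12),55,24)],1)
E
```

```text
[[[-21.0, -32.0, 3.0], [-0.0, 0.0, 4.6], 1], [[-23.0, -29.0, 3.0], [-0.0, 0.0, 4.6], 1], [[-25.0, -28.0, 3.0], [-0.0, 0.0, 4.6], 1], [[-28.0, -26.0, 3.0], [-0.0, 0.0, 4.6], 1], [[-29.0, -23.0, 3.0], [-0.0, 0.0, 4.6], 1], [[-31.0, -21.0, 3.0], [-0.0, 0.0, 4.6], 1], [[-33.0, -19.0, 3.0], [-0.0, 0.0, 4.6], 1], [[-34.0, -16.0, 3.0], [-0.0, 0.0, 4.6], 1]]
[[[-36.0, -12.0, 3.0], [-0.0, 0.0, 4.6], 1], [[-36.0, -10.0, 3.0], [-0.0, 0.0, 4.6], 1], [[-37.0, -8.0, 3.0], [-0.0, 0.0, 4.6], 1], [[-37.0, -4.0, 3.0], [-0.0, 0.0, 4.6], 1], [[-38.0, -1.0, 3.0], [-0.0, 0.0, 4.6], 1], [[-38.0, 2.0, 2.0], [-0.0, 0.0, 4.6], 1], [[-37.0, 5.0, 3.0], [-0.0, 0.0, 4.6], 1], [[-37.0, 8.0, 3.0], [-0.0, 0.0, 4.6], 1]]
[[[-36.0, 11.0, 3.0], [-0.0, 0.0, 4.6], 1], [[-35.0, 14.0, 3.0], [-0.0, 0.0, 4.6], 1], [[-34.0, 16.0, 3.0], [-0.0, 0.0, 4.6], 1], [[-32.0, 19.0, 3.0], [-0.0, 0.0, 4.7], 1], [[-31.0, 22.0, 3.0], [-0.0, 0.0, 4.6], 1], [[-29.0, 24.0, 3.0], [-0.0, 0.0, 4.7], 1], [[-27.0, 26.0, 3.0], [-0.0, 0.0, 4.6], 1], [[-24.0, 29.0, 3.0], [-0.0, 0.0, 4.7], 1]]
pred end [ 0.4463 -0.2496  0.1201] [-180.    0.   55.] maxrow 38.39270764090493 4.7
```

Emit:
jog_arm(series=[[[-21, -32, 3], [0, 0, 4.6], 1], [[-23, -29, 3], [0, 0, 4.6], 1], [[-25, -28, 3], [0, 0, 4.6], 1], [[-28, -26, 3], [0, 0, 4.6], 1], [[-29, -23, 3], [0, 0, 4.6], 1], [[-31, -21, 3], [0, 0, 4.6], 1], [[-33, -19, 3], [0, 0, 4.6], 1], [[-34, -16, 3], [0, 0, 4.6], 1]])

```text
time_s: 3.07
position: [0.2512, 0.3188, 0.1671]
orientation: [180.0, 0.0, 128.7]
contact_force: [1.3, 0.1, 0.7]
opening: 1.0
```

Emit:
jog_arm(series=[[[-36, -12, 3], [0, 0, 4.6], 1], [[-36, -10, 3], [0, 0, 4.6], 1], [[-37, -8, 3], [0, 0, 4.6], 1], [[-37, -4, 3], [0, 0, 4.6], 1], [[-38, -1, 3], [0, 0, 4.6], 1], [[-38, 2, 2], [0, 0, 4.6], 1], [[-37, 5, 3], [0, 0, 4.6], 1], [[-37, 8, 3], [0, 0, 4.6], 1]])

```text
time_s: 3.73
position: [0.3494, 0.0332, 0.1446]
orientation: [179.9, 0.0, 91.9]
contact_force: [2.4, 1.0, -1.0]
opening: 1.0
```

Emit:
jog_arm(series=[[[-36, 11, 3], [0, 0, 4.6], 1], [[-35, 14, 3], [0, 0, 4.6], 1], [[-34, 16, 3], [0, 0, 4.6], 1], [[-32, 19, 3], [0, 0, 4.6], 1], [[-31, 22, 3], [0, 0, 4.6], 1], [[-29, 24, 3], [0, 0, 4.7], 1], [[-27, 26, 3], [0, 0, 4.6], 1], [[-24, 29, 3], [0, 0, 4.7], 1]])

```text
time_s: 4.4
position: [0.4468, -0.2517, 0.12]
orientation: [180.0, -0.0, 54.8]
contact_force: [0.8, 1.1, -0.2]
opening: 0.997
```

Run:
```python
from h import *
print(*here(),get_obs()["time_s"])
plan(*here(),[((.4461,-.2498,.06),55,3),((.4461,-.2498,.006),55,5)],0.2)
```

```text
[ 0.44679911 -0.25165271  0.11999753] [ 1.79984543e+02 -1.23990415e-03  5.48227960e+01] 4.4
[[[0.0, -1.0, 20.0], [0.0, -0.0, -0.1], 0.2], [[1.0, -0.0, 20.0], [0.0, -0.0, -0.0], 0.2], [[0.0, -1.0, 20.0], [0.0, -0.0, -0.1], 0.2], [[0.0, 0.0, 11.0], [0.0, -0.0, 0.0], 0.2], [[0.0, 0.0, 11.0], [0.0, -0.0, 0.0], 0.2], [[0.0, 0.0, 10.0], [0.0, -0.0, 0.0], 0.2], [[0.0, 0.0, 11.0], [0.0, -0.0, 0.0], 0.2], [[0.0, 0.0, 11.0], [0.0, -0.0, 0.0], 0.2]]
pred end [ 0.4458 -0.2497  0.006 ] [180.  -0.  55.] maxrow 20.024984394500787 0.1
```

Tracking is good. Going down to the link, keeping the jaws open.

Emit:
jog_arm(series=[[[0, -1, 20], [0, 0, -0.2], 0.4], [[1, 0, 20], [0, 0, 0], 0.4], [[0, -1, 20], [0, 0, 0], 0.4], [[0, 0, 11], [0, 0, 0], 0.4], [[0, 0, 11], [0, 0, 0], 0.4], [[0, 0, 10], [0, 0, 0], 0.4], [[0, 0, 11], [0, 0, 0], 0.4], [[0, 0, 11], [0, 0, 0], 0.4]])

```text
time_s: 5.07
position: [0.4462, -0.2479, 0.006]
orientation: [179.9, 0.0, 55.3]
contact_force: [0.5, -0.5, -0.2]
opening: 0.701
```

Emit:
jog_arm(series=[[[0, 0, 0], [0, 0, 0], -1], [[0, 0, 0], [0, 0, 0], -1], [[0, 0, 0], [0, 0, 0], -1], [[0, 0, 0], [0, 0, 0], -1], [[0, 0, 0], [0, 0, 0], -1], [[0, 0, 0], [0, 0, 0], -1], [[0, 0, 0], [0, 0, 0], -1], [[0, 0, 0], [0, 0, 0], -1]], squeeze=25)

```text
time_s: 5.73
position: [0.4457, -0.2477, 0.0064]
orientation: [180.0, 0.0, 55.3]
contact_force: [-0.6, -0.6, 0.5]
opening: 0.183
```

Run:
```python
from h import *
print(get_obs()["opening"]*87)
B=np.array([.5725,.0068,0]);c=B+np.array([-.0143,-.0465,0])
plan(*here(),[((.4461,-.2498,.12),55,4),(c+[0,0,.12],73,10),(c+[0,0,.03],73,6)],-1)
f=cam("top");cv2.imwrite("pics/g1.png",cv2.resize(f["image"][150:330,190:430,::-1],None,fx=3,fy=3))
```

```text
15.894657861804113
[[[-0.0, 0.0, -28.0], [0.0, 0.0, 0.1], -1], [[-1.0, 1.0, -29.0], [0.0, 0.0, 0.1], -1], [[-0.0, 0.0, -28.0], [0.0, 0.0, 0.0], -1], [[-0.0, 1.0, -29.0], [0.0, 0.0, 0.1], -1], [[24.0, -3.0, 0.0], [0.0, 0.0, -1.8], -1], [[23.0, -2.0, 0.0], [0.0, 0.0, -1.8], -1], [[24.0, -2.0, 0.0], [0.0, 0.0, -1.8], -1], [[24.0, -0.0, 0.0], [0.0, 0.0, -1.8], -1]]
[[[24.0, -0.0, 0.0], [0.0, 0.0, -1.8], -1], [[23.0, 1.0, 0.0], [0.0, 0.0, -1.8], -1], [[24.0, 1.0, 0.0], [0.0, 0.0, -1.8], -1], [[24.0, 3.0, 0.0], [0.0, 0.0, -1.8], -1], [[23.0, 3.0, 0.0], [0.0, 0.0, -1.8], -1], [[24.0, 3.0, 0.0], [0.0, 0.0, -1.8], -1], [[-0.0, 0.0, 15.0], [0.0, 0.0, -0.0], -1], [[-0.0, 0.0, 15.0], [0.0, 0.0, -0.0], -1]]
[[[-0.0, 0.0, 15.0], [0.0, 0.0, -0.0], -1], [[-0.0, 0.0, 15.0], [0.0, 0.0, -0.0], -1], [[-0.0, 0.0, 15.0], [0.0, 0.0, -0.0], -1], [[-0.0, 0.0, 15.0], [0.0, 0.0, -0.0], -1]]
pred end [ 0.558  -0.0393  0.0303] [180.   0.  73.] maxrow 29.03446228191595 1.8
```

View pics/g1.png

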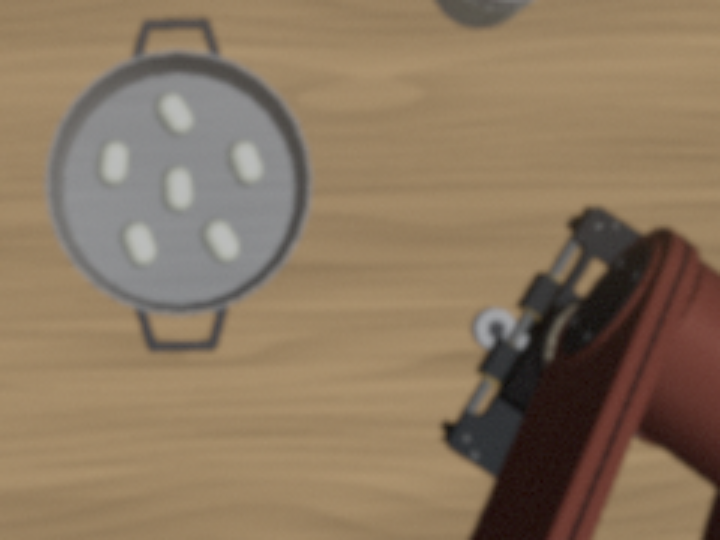

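Emit:
jog_arm(series=[[[0, 0, -28], [0, 0, 0], -1], [[-1, 1, -29], [0, 0, 0.3], -1], [[0, 0, -28], [0, 0, 0], -1], [[0, 1, -29], [0, 0, 0], -1], [[24, -3, 0], [0, 0, -1.8], -1], [[23, -2, 0], [0, 0, -1.8], -1], [[24, -2, 0], [0, 0, -1.8], -1], [[24, 0, 0], [0, 0, -1.8], -1]])

```text
time_s: 6.45
position: [0.4918, -0.1646, 0.1205]
orientation: [180.0, -0.0, 62.2]
contact_force: [1.4, 0.8, -0.1]
opening: 0.006
```

Emit:
jog_arm(series=[[[24, 0, 0], [0, 0, -1.8], -1], [[23, 1, 0], [0, 0, -1.8], -1], [[24, 1, 0], [0, 0, -1.8], -1], [[24, 3, 0], [0, 0, -1.8], -1], [[23, 3, 0], [0, 0, -1.8], -1], [[24, 3, 0], [0, 0, -1.8], -1], [[0, 0, 5], [0, 0, 0], -1], [[0, 0, 5], [0, 0, 0], -1]])

```text
time_s: 7.12
position: [0.5583, -0.0383, 0.1101]
orientation: [180.0, 0.0, 73.1]
contact_force: [0.1, -0.3, -0.6]
opening: 0.004
```

Run:
```python
from h import *
print(*here(),get_obs()["opening"]*87)
B=np.array([.5725,.0068,0]);c=B+np.array([-.0143,-.0465,0])
plan(*here(),[(c+[0,0,.028],73,8)],-1)
f=cam("side");cv2.imwrite("pics/g2.png",cv2.resize(f["image"][100:300,180:400,::-1],None,fx=3,fy=3))
```

```text
[ 0.55830057 -0.0383179   0.11006847] [1.79971023e+02 7.11214715e-03 7.31041671e+01] 0.338889431411059
[[[-0.0, 0.0, 10.0], [0.0, 0.0, 0.0], -1], [[-0.0, 0.0, 11.0], [0.0, 0.0, 0.0], -1], [[-1.0, 0.0, 10.0], [0.0, 0.0, 0.0], -1], [[0.0, 0.0, 10.0], [0.0, 0.0, 0.0], -1], [[0.0, 0.0, 10.0], [0.0, 0.0, 0.0], -1], [[-0.0, 0.0, 11.0], [0.0, 0.0, 0.0], -1], [[-0.0, 0.0, 10.0], [0.0, 0.0, 0.1], -1], [[-0.0, 0.0, 10.0], [0.0, 0.0, 0.0], -1]]
pred end [ 0.558  -0.0393  0.0281] [180.   0.  73.] maxrow 11.0 0.1
```

View pics/g2.png

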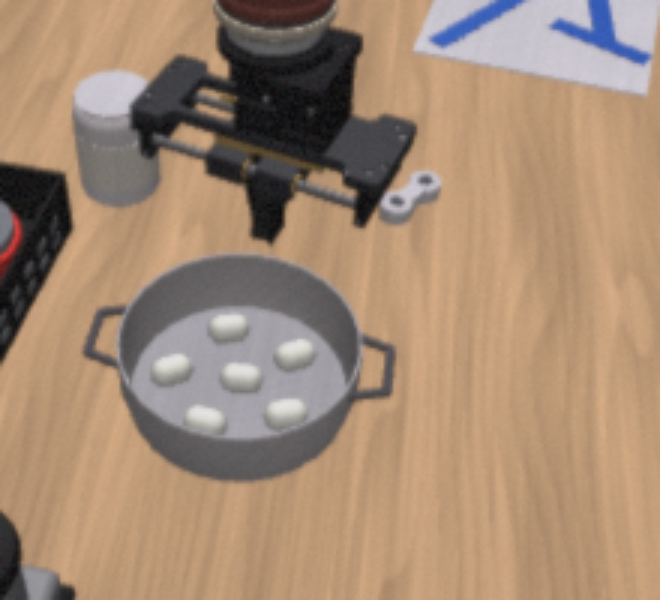

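Run:
```python
from h import *
f=cam("top");i=f["image"][...,::-1];c=cv2.resize(i[230:300,320:400],None,fx=6,fy=6,interpolation=cv2.INTER_CUBIC)
s=cam("side");j=s["image"][...,::-1];d=cv2.resize(j[140:210,280:360],None,fx=6,fy=6,interpolation=cv2.INTER_CUBIC)
cv2.imwrite("pics/g3.png",np.vstack([c[:300],d[:300]]))
w=cam("wrist");cv2.imwrite("pics/w3.png",w["image"][...,::-1])
for P in((.4588,-.2318,.018),(.4332,-.2682,.018)):print(proj(f,P),proj(s,P))
for n in("top","side"):print([(x["centre"][1]*512,x["centre"][0]*384,x["confidence"]) for x in tip_of(n,"link")[:1]])
```

```text
(np.float64(355.0654323573834), np.float64(259.42257455885004)) (np.float64(311.92511749153084), np.float64(166.65069981539787))
(np.float64(371.6001880185514), np.float64(270.41726493764736)) (np.float64(321.4648452262237), np.float64(159.51309833808256))
[(360.704, 267.68640000000005, 0.63)]
[(317.184, 167.61599999999999, 0.52)]
```

View pics/g3.png

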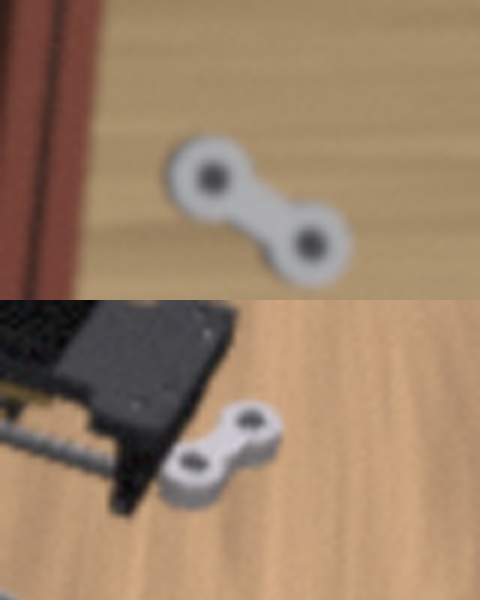

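View pics/w3.png

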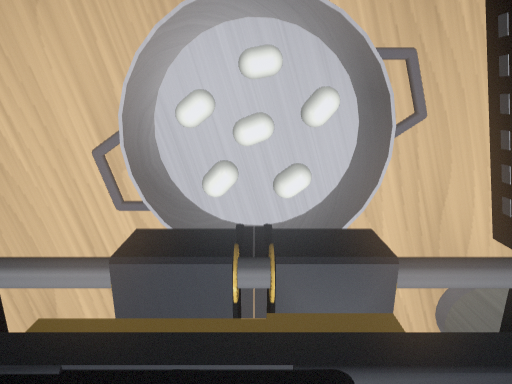

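The link hasn't moved: the jaws hadn't closed on it by the time I lifted. The side view shows it still at its start pose. I'll go back and let the jaws close fully this time.

Run:
```python
from h import *
plan(*here(),[((.4461,-.2498,.10),55,8),((.4461,-.2498,.03),55,5),((.4461,-.2498,.004),55,3)],0)
```

```text
[[[-29.0, -6.0, 1.0], [0.0, 0.0, 2.2], 0], [[-29.0, -4.0, 2.0], [0.0, 0.0, 2.2], 0], [[-30.0, -3.0, 1.0], [0.0, 0.0, 2.3], 0], [[-30.0, -3.0, 1.0], [0.0, 0.0, 2.2], 0], [[-29.0, -1.0, 1.0], [0.0, 0.0, 2.3], 0], [[-30.0, 0.0, 2.0], [0.0, 0.0, 2.2], 0], [[-30.0, 2.0, 1.0], [0.0, 0.0, 2.3], 0], [[-29.0, 2.0, 1.0], [0.0, 0.0, 2.2], 0]]
[[[-0.0, 0.0, 14.0], [0.0, 0.0, 0.0], 0], [[-0.0, 0.0, 14.0], [0.0, 0.0, 0.0], 0], [[-0.0, 0.0, 14.0], [0.0, 0.0, 0.0], 0], [[-0.0, 0.0, 14.0], [0.0, 0.0, 0.0], 0], [[-0.0, 0.0, 14.0], [0.0, 0.0, 0.0], 0], [[-0.0, 0.0, 9.0], [0.0, 0.0, 0.0], 0], [[-0.0, 0.0, 9.0], [0.0, 0.0, 0.0], 0], [[-0.0, 0.0, 8.0], [0.0, 0.0, 0.0], 0]]
pred end [ 0.446  -0.2496  0.0043] [180.   0.  55.] maxrow 30.166206257996713 2.3
```

Emit:
jog_arm(series=[[[-29, -6, 1], [0, 0, 2.2], 0], [[-29, -4, 2], [0, 0, 2.2], 0], [[-30, -3, 1], [0, 0, 2.3], 0], [[-30, -3, 1], [0, 0, 2.2], 0], [[-29, -1, 1], [0, 0, 2.3], 0], [[-30, 0, 2], [0, 0, 2.2], 0], [[-30, 2, 1], [0, 0, 2.3], 0], [[-29, 2, 1], [0, 0, 2.2], 0]])

```text
time_s: 8.08
position: [0.4455, -0.2508, 0.1006]
orientation: [179.9, 0.0, 54.9]
contact_force: [0.4, -1.5, 0.8]
opening: 0.474
```

Emit:
jog_arm(series=[[[0, 0, 14], [0, 0, 0], 0.2], [[0, 0, 14], [0, 0, 0], 0.2], [[0, 0, 14], [0, 0, 0], 0.2], [[0, 0, 14], [0, 0, 0], 0.2], [[0, 0, 14], [0, 0, 0], 0.2], [[0, 0, 9], [0, 0, 0], 0.2], [[0, 0, 9], [0, 0, 0], 0.2], [[0, 0, 8], [0, 0, 0], 0]])

```text
time_s: 8.75
position: [0.4466, -0.2492, 0.0038]
orientation: [180.0, 0.0, 55.1]
contact_force: [-0.7, 0.2, -0.8]
opening: 0.571
```

Emit:
jog_arm(series=[[[0, 0, 0], [0, 0, 0], -1], [[0, 0, 0], [0, 0, 0], -1], [[0, 0, 0], [0, 0, 0], -1], [[0, 0, 0], [0, 0, 0], -1], [[0, 0, 0], [0, 0, 0], -1], [[0, 0, 0], [0, 0, 0], -1], [[0, 0, 0], [0, 0, 0], -1], [[0, 0, 0], [0, 0, 0], -1]], squeeze=25)

```text
time_s: 9.42
position: [0.4467, -0.2489, 0.0044]
orientation: [180.0, 0.0, 55.1]
contact_force: [-0.4, 1.0, -0.1]
opening: 0.032
```

Run:
```python
from h import *
print(*here(),get_obs()["opening"]*87)
w=cam("wrist");cv2.imwrite("pics/w4.png",w["image"][...,::-1])
w=cam("side");cv2.imwrite("pics/s4.png",cv2.resize(w["image"][120:220,250:380,::-1],None,fx=5,fy=5))
```

```text
[ 0.44670336 -0.24888671  0.00435197] [1.79978960e+02 2.89902758e-03 5.50930578e+01] 2.7801434047036238
```

View pics/w4.png

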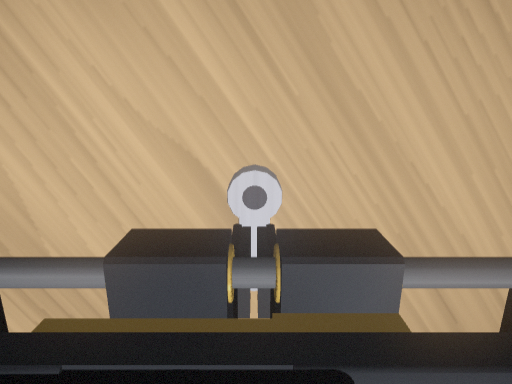

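View pics/s4.png

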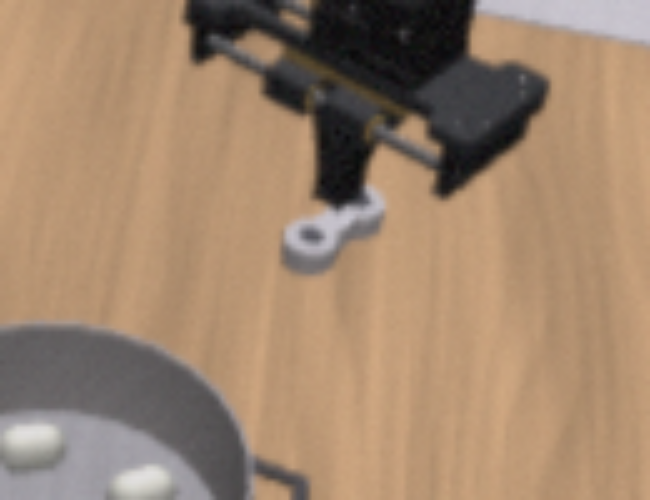

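Run:
```python
from h import *
f=cam("side")
for z in(.11,.12,.13,.14,.15):print(z,proj(f,(.5583,-.0383,z)))
for z in(.004,.02,.03):print(z,[(q-o)*5 for q,o in zip(proj(f,(.4463,-.2493,z)),(250,120))])
```

```text
0.11 (np.float64(268.71603529832817), np.float64(186.45557884299495))
0.12 (np.float64(268.8189599174757), np.float64(183.43810158487184))
0.13 (np.float64(268.92363544654904), np.float64(180.36929228466008))
0.14 (np.float64(269.03010694743955), np.float64(177.24782984704166))
0.15 (np.float64(269.1384210417187), np.float64(174.07234745100723))
0.004 [np.float64(330.29725682246635), np.float64(233.9330050675683)]
0.02 [np.float64(333.5441318023763), np.float64(213.35245224400524)]
0.03 [np.float64(335.60963676148646), np.float64(200.2600990794005)]
```

Those pictures show what went wrong. The real fingertips sit about 20 mm higher than the reported TCP (reported .110 but about .131 in the image, reported .004 but about .025). The jaws closed just above the link, so I'll open and go about 18 mm lower, watching the force.

Emit:
jog_arm(series=[[[0, 0, -2], [0, 0, 0], 0], [[0, 0, 0], [0, 0, 0], 0], [[0, 0, 0], [0, 0, 0], 0], [[0, 0, 0], [0, 0, 0], 0], [[0, 0, 0], [0, 0, 0], 0], [[0, 0, 0], [0, 0, 0], 0], [[0, 0, 4], [0, 0, 0], 0], [[0, 0, 4], [0, 0, 0], 0]])

```text
time_s: 10.23
position: [0.4468, -0.249, -0.002]
orientation: [180.0, 0.0, 55.1]
contact_force: [0.4, -0.8, 0.5]
opening: 0.47
```

Emit:
jog_arm(series=[[[0, 0, 3], [0, 0, 0], 0], [[0, 0, 2], [0, 0, 0], 0], [[0, 0, 2], [0, 0, 0], 0], [[0, 0, 1], [0, 0, 0], 0], [[0, 0, 1], [0, 0, 0], 0], [[0, 0, 1], [0, 0, 0], 0], [[0, 0, 1], [0, 0, 0], 0], [[0, 0, 0], [0, 0, 0], 0]])

```text
time_s: 10.9
position: [0.4465, -0.2488, -0.013]
orientation: [-180.0, -0.0, 55.1]
contact_force: [-0.6, 0.1, -0.0]
opening: 0.503
```

Run:
```python
from h import *
print(*here(),get_obs()["opening"]*87)
w=cam("side");cv2.imwrite("pics/s5.png",cv2.resize(w["image"][120:220,250:380,::-1],None,fx=5,fy=5))
```

```text
[ 0.44651227 -0.24877499 -0.01298462] [-1.79992586e+02 -7.22801347e-04  5.50852541e+01] 43.736607221740165
```

View pics/s5.png

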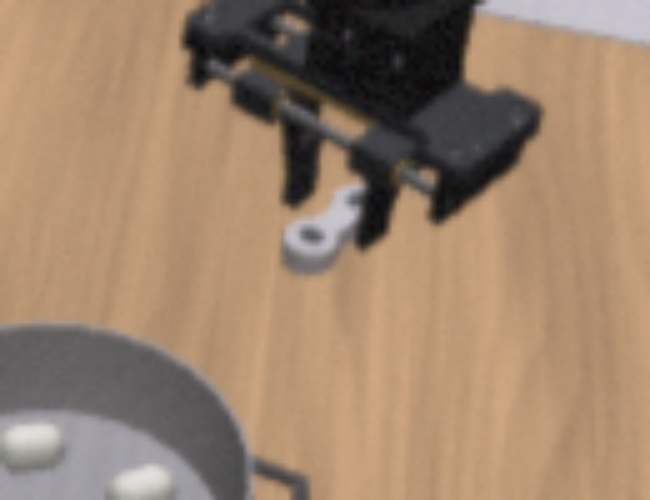

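The fingers now straddle the waist, with a tip at (370,240). Closing.

Emit:
jog_arm(series=[[[0, 0, 2], [0, 0, 0], -1], [[0, 0, 0], [0, 0, 0], -1], [[0, 0, 0], [0, 0, 0], -1], [[0, 0, 0], [0, 0, 0], -1], [[0, 0, 0], [0, 0, 0], -1], [[0, 0, 0], [0, 0, 0], -1], [[0, 0, 0], [0, 0, 0], -1], [[0, 0, 0], [0, 0, 0], -1]], squeeze=30)

```text
time_s: 11.62
position: [0.4466, -0.2489, -0.0148]
orientation: [180.0, 0.0, 55.1]
contact_force: [-0.4, -0.2, 0.6]
opening: 0.185
```

Run:
```python
from h import *
print(*here(),get_obs()["opening"]*87)
B=np.array([.5725,.0068,0]);c=B+np.array([-.0143,-.0465,0])
plan(*here(),[((.4461,-.2498,.10),55,4),(c+[0,0,.10],73,8),(c+[0,0,.020],73,8)],-1)
```

```text
[ 0.44660196 -0.24888725 -0.01481069] [1.79991628e+02 4.70836449e-03 5.50890303e+01] 16.08391389357876
[[[-0.0, 0.0, -29.0], [0.0, 0.0, 0.0], -1], [[-1.0, 0.0, -28.0], [0.0, 0.0, 0.0], -1], [[0.0, 0.0, -29.0], [0.0, 0.0, 0.0], -1], [[-0.0, 0.0, -29.0], [0.0, 0.0, 0.1], -1], [[30.0, -4.0, 0.0], [0.0, 0.0, -2.3], -1], [[29.0, -2.0, 0.0], [0.0, 0.0, -2.2], -1], [[30.0, -1.0, 0.0], [0.0, 0.0, -2.3], -1], [[30.0, -0.0, 0.0], [0.0, 0.0, -2.2], -1]]
[[[29.0, 1.0, 0.0], [0.0, 0.0, -2.3], -1], [[30.0, 2.0, 0.0], [0.0, 0.0, -2.2], -1], [[30.0, 4.0, 0.0], [0.0, 0.0, -2.3], -1], [[29.0, 4.0, 0.0], [0.0, 0.0, -2.2], -1], [[0.0, 0.0, 10.0], [0.0, 0.0, -0.0], -1], [[0.0, 0.0, 10.0], [0.0, 0.0, -0.0], -1], [[0.0, 0.0, 10.0], [0.0, 0.0, -0.0], -1], [[0.0, 0.0, 10.0], [0.0, 0.0, -0.0], -1]]
[[[0.0, 0.0, 10.0], [0.0, 0.0, -0.0], -1], [[0.0, 0.0, 10.0], [0.0, 0.0, -0.0], -1], [[0.0, 0.0, 10.0], [0.0, 0.0, -0.0], -1], [[0.0, 0.0, 10.0], [0.0, 0.0, -0.0], -1]]
pred end [ 0.5581 -0.0398  0.0202] [180.   0.  73.] maxrow 30.265491900843113 2.3
```

Emit:
jog_arm(series=[[[0, 0, -29], [0, 0, 0], -1], [[-1, 0, -28], [0, 0, 0], -1], [[0, 0, -29], [0, 0, 0], -1], [[0, 0, -29], [0, 0, 0], -1], [[30, -4, 0], [0, 0, -2.3], -1], [[29, -2, 0], [0, 0, -2.2], -1], [[30, -1, 0], [0, 0, -2.3], -1], [[30, 0, 0], [0, 0, -2.2], -1]])

```text
time_s: 12.28
position: [0.5027, -0.1434, 0.1004]
orientation: [180.0, -0.0, 64.1]
contact_force: [0.3, -0.2, -0.7]
opening: 0.19
```

Emit:
jog_arm(series=[[[29, 1, 0], [0, 0, -2.3], -1], [[30, 2, 0], [0, 0, -2.2], -1], [[30, 4, 0], [0, 0, -2.3], -1], [[29, 4, 0], [0, 0, -2.2], -1], [[0, 0, 8], [0, 0, 0], -1], [[0, 0, 8], [0, 0, 0], -1], [[0, 0, 8], [0, 0, 0], -1], [[0, 0, 8], [0, 0, 0], -1]])

```text
time_s: 12.95
position: [0.5567, -0.0403, 0.0668]
orientation: [-179.9, 0.0, 73.0]
contact_force: [-0.6, -0.0, -0.7]
opening: 0.193
```

Run:
```python
from h import *
print(*here(),get_obs()["opening"]*87)
w=cam("side");cv2.imwrite("pics/s6.png",cv2.resize(w["image"][120:280,180:360,::-1],None,fx=4,fy=3.7))
w=cam("wrist");cv2.imwrite("pics/w6.png",w["image"][...,::-1])
B=np.array([.5725,.0068,0]);c=B+np.array([-.0143,-.0465,0])
plan(*here(),[(c+[0,0,.006],73,8)],-1)
```

```text
[ 0.5566618  -0.04025373  0.06678532] [-1.79920179e+02  2.75664965e-02  7.30195901e+01] 16.82902612135243
[[[0.0, 0.0, 7.0], [-0.0, 0.0, -0.0], -1], [[0.0, 1.0, 8.0], [-0.0, 0.0, -0.0], -1], [[0.0, 0.0, 7.0], [-0.0, 0.0, -0.0], -1], [[1.0, 0.0, 8.0], [-0.0, 0.0, -0.0], -1], [[-0.0, 1.0, 7.0], [-0.1, 0.0, -0.0], -1], [[-0.0, 0.0, 8.0], [-0.0, 0.0, -0.0], -1], [[0.0, 0.0, 7.0], [-0.1, 0.0, -0.0], -1], [[0.0, 1.0, 8.0], [-0.0, 0.0, -0.0], -1]]
pred end [ 0.5584 -0.0401  0.0057] [-180.    0.   73.] maxrow 8.06225774829855 0.1
```

View pics/s6.png

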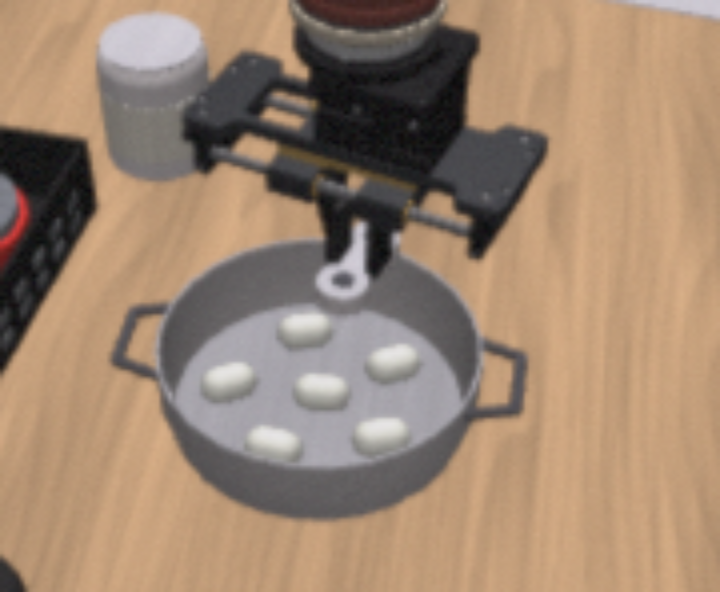

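View pics/w6.png

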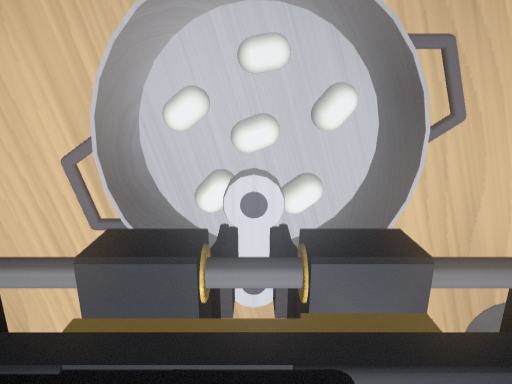

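The link is held over the bowl (side crop 345,280). Lowering it and opening partway.

Emit:
jog_arm(series=[[[0, 0, 7], [0, 0, 0], -1], [[0, 1, 8], [0, 0, 0], -1], [[0, 0, 7], [0, 0, 0], -1], [[1, 0, 8], [0, 0, 0], -1], [[0, 1, 7], [0, 0, 0], -1], [[0, 0, 8], [0, 0, 0], -1], [[0, 0, 7], [0, 0, 0], -1], [[0, 0, 8], [0, 0, 0], -1]])

```text
time_s: 13.72
position: [0.5599, -0.0391, 0.0074]
orientation: [180.0, 0.0, 73.1]
contact_force: [-0.5, -1.7, 2.8]
opening: 0.189
```

Emit:
jog_arm(series=[[[0, 0, 0], [0, 0, 0], -0.3], [[0, 0, 0], [0, 0, 0], -0.3], [[0, 0, 0], [0, 0, 0], -0.3], [[0, 0, 0], [0, 0, 0], -0.3], [[0, 0, 0], [0, 0, 0], -0.3], [[0, 0, -10], [0, 0, 0], -0.3], [[0, 0, -20], [0, 0, 0], -0.3], [[0, 0, -30], [0, 0, 0], -0.3]])

```text
time_s: 14.38
position: [0.5575, -0.0386, 0.0669]
orientation: [-179.7, 0.0, 73.1]
contact_force: [0.1, 0.6, 0.7]
opening: 0.348
```

Run:
```python
from h import *
print(*here(),get_obs()["opening"]*87)
w=cam("side");cv2.imwrite("pics/s7.png",cv2.resize(w["image"][120:280,180:360,::-1],None,fx=4,fy=3.7))
w=cam("wrist");cv2.imwrite("pics/w7.png",w["image"][...,::-1])
```

```text
[ 0.55751741 -0.03864739  0.0668973 ] [-1.79704226e+02  2.68837262e-02  7.30887926e+01] 30.30639527133908
```

View pics/s7.png

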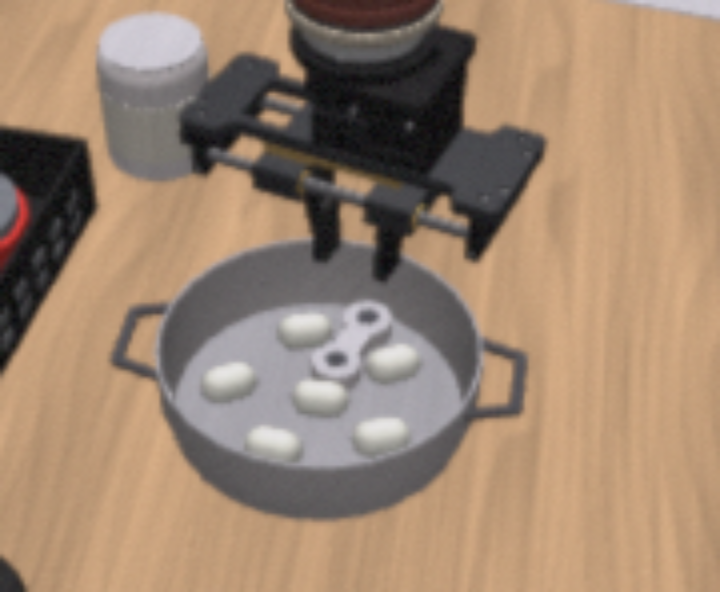

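View pics/w7.png

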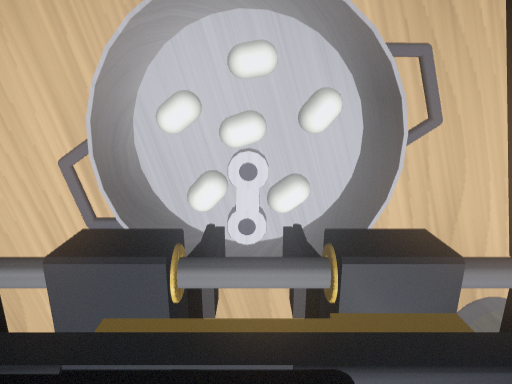

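The link is released and lying between the beads (side crop 350,340). Now the stick.

Run:
```python
from h import *
plan(*here(),[((.5575,-.0386,.13),73,2),((.475,.332,.195),66,14)],.4)
```

```text
[[[-0.0, -3.0, -28.0], [0.3, -0.0, 0.0], 0.4], [[-1.0, -3.0, -28.0], [0.3, -0.1, 0.1], 0.4], [[24.0, -13.0, -5.0], [-0.0, 0.0, 0.5], 0.4], [[23.0, -14.0, -4.0], [-0.0, 0.0, 0.5], 0.4], [[23.0, -14.0, -5.0], [-0.0, 0.0, 0.5], 0.4], [[24.0, -14.0, -5.0], [-0.0, 0.0, 0.5], 0.4], [[23.0, -14.0, -4.0], [-0.0, 0.0, 0.5], 0.4], [[23.0, -15.0, -5.0], [-0.0, 0.0, 0.5], 0.4]]
[[[23.0, -14.0, -4.0], [-0.0, 0.0, 0.5], 0.4], [[23.0, -15.0, -5.0], [-0.0, 0.0, 0.5], 0.4], [[22.0, -15.0, -5.0], [-0.0, 0.0, 0.5], 0.4], [[23.0, -15.0, -4.0], [-0.0, 0.0, 0.5], 0.4], [[22.0, -16.0, -5.0], [-0.0, 0.0, 0.5], 0.4], [[22.0, -15.0, -5.0], [-0.0, 0.0, 0.5], 0.4], [[22.0, -16.0, -4.0], [-0.0, 0.0, 0.5], 0.4], [[22.0, -16.0, -5.0], [-0.0, 0.1, 0.5], 0.4]]
pred end [0.475  0.3318 0.1952] [-180.   -0.   66.] maxrow 28.231188426986208 0.5099019513592785
```

Emit:
jog_arm(series=[[[0, -1, -28], [0, 0, 0], 0.4], [[0, -1, -28], [0, 0, 0], 0.4], [[24, -13, -5], [0, 0, 0.5], 0.4], [[23, -14, -4], [0, 0, 0.5], 0.4], [[23, -14, -5], [0, 0, 0.5], 0.4], [[24, -14, -5], [0, 0, 0.5], 0.4], [[23, -14, -4], [0, 0, 0.5], 0.4], [[23, -15, -5], [0, 0, 0.5], 0.4]])

```text
time_s: 15.15
position: [0.5214, 0.1218, 0.1528]
orientation: [180.0, -0.0, 70.0]
contact_force: [-0.0, 0.1, -0.9]
opening: 0.694
```

Emit:
jog_arm(series=[[[23, -14, -4], [0, 0, 0.5], 0.4], [[23, -15, -5], [0, 0, 0.5], 0.4], [[22, -15, -5], [0, 0, 0.5], 0.4], [[23, -15, -4], [0, 0, 0.5], 0.4], [[22, -16, -5], [0, 0, 0.5], 0.4], [[22, -15, -5], [0, 0, 0.5], 0.4], [[22, -16, -4], [0, 0, 0.5], 0.4], [[22, -16, -5], [0, 0, 0.5], 0.4]])

```text
time_s: 15.82
position: [0.4739, 0.3334, 0.1898]
orientation: [180.0, -0.0, 66.1]
contact_force: [0.3, -0.1, -0.2]
opening: 0.701
```

Run:
```python
from h import *
print(*here(),get_obs()["opening"]*87)
w=cam("side");cv2.imwrite("pics/s8.png",cv2.resize(w["image"][254:384,200:360,::-1],None,fx=4,fy=4))
w=cam("wrist");cv2.imwrite("pics/w8.png",w["image"][...,::-1])
p,e=here()
plan(p,e,[((.475,.332,.116),66,8)],.4)
```

```text
[0.47387717 0.33340259 0.18978888] [ 1.79984026e+02 -1.95350178e-02  6.60660311e+01] 60.96681508280819
[[[-0.0, 0.0, 9.0], [0.0, -0.0, 0.0], 0.4], [[-1.0, 1.0, 10.0], [0.0, -0.0, 0.0], 0.4], [[-0.0, 0.0, 9.0], [0.0, -0.0, 0.0], 0.4], [[-1.0, 0.0, 9.0], [0.0, -0.0, 0.1], 0.4], [[0.0, 1.0, 10.0], [0.0, -0.0, 0.0], 0.4], [[-0.0, 0.0, 9.0], [0.0, -0.1, 0.1], 0.4], [[-1.0, 0.0, 9.0], [0.0, -0.0, 0.0], 0.4], [[-0.0, 1.0, 10.0], [0.0, -0.1, 0.1], 0.4]]
pred end [0.4753 0.332  0.1157] [180.   0.  66.] maxrow 10.099504938362077 0.14142135623730953
```

View pics/s8.png

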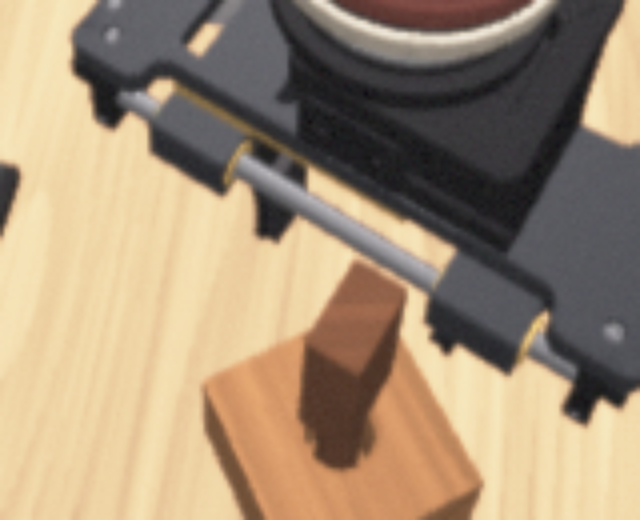

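View pics/w8.png

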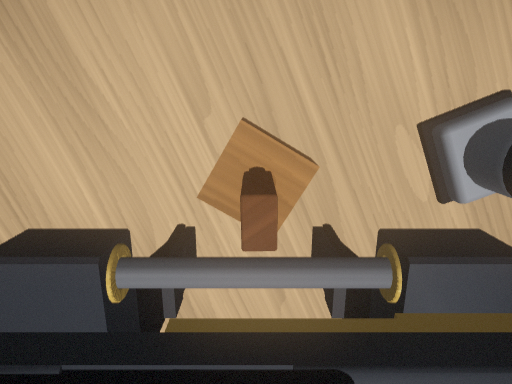

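The stick handle is centred between the fingers and aligned with the jaws (wrist 259,215). Descending.

Emit:
jog_arm(series=[[[0, 0, 9], [0, 0, 0], 0.4], [[-1, 1, 10], [0, 0, 0], 0.4], [[0, 0, 9], [0, 0, 0], 0.4], [[0, 0, 9], [0, 0, 0], 0.4], [[0, 0, 10], [0, 0, 0], 0.4], [[0, 0, 9], [0, 0, 0], 0.4], [[0, 0, 9], [0, 0, 0], 0.4], [[0, 0, 10], [0, 0, 0], 0.4]])

```text
time_s: 16.58
position: [0.4751, 0.3306, 0.1132]
orientation: [-180.0, 0.0, 66.1]
contact_force: [-0.1, 0.5, 0.0]
opening: 0.698
```

Emit:
jog_arm(series=[[[0, 0, 0], [0, 0, 0], -1], [[0, 0, 0], [0, 0, 0], -1], [[0, 0, 0], [0, 0, 0], -1], [[0, 0, 0], [0, 0, 0], -1], [[0, 0, 0], [0, 0, 0], -1], [[0, 0, 0], [0, 0, 0], -1], [[0, 0, 0], [0, 0, 0], -1], [[0, 0, 0], [0, 0, 0], -1]], squeeze=60)

```text
time_s: 17.25
position: [0.4753, 0.331, 0.1146]
orientation: [180.0, -0.0, 66.1]
contact_force: [-0.5, -0.8, 2.1]
opening: 0.27
```

Run:
```python
from h import *
print(*here(),get_obs()["opening"]*87)
w=cam("side");cv2.imwrite("pics/s9.png",cv2.resize(w["image"][254:384,200:360,::-1],None,fx=4,fy=4))
p,e=here()
B=np.array([.5725,.0068,0])
plan(p,e,[((p[0],p[1],.225),66,6),(B+[-.047,0,.225],66,14)],-1)
```

```text
[0.47526549 0.33096292 0.11462557] [ 1.79966600e+02 -3.45142772e-02  6.60907801e+01] 23.492750611045384
[[[0.0, 0.0, -18.0], [0.0, -0.0, 0.0], -1], [[0.0, 0.0, -19.0], [0.0, -0.0, 0.0], -1], [[0.0, 0.0, -18.0], [0.0, -0.0, 0.0], -1], [[0.0, 0.0, -19.0], [0.0, -0.0, 0.0], -1], [[0.0, 0.0, -18.0], [0.0, -0.0, 0.0], -1], [[0.0, 0.0, -18.0], [0.0, -0.0, 0.1], -1], [[-20.0, 13.0, -0.0], [0.0, -0.0, -0.0], -1], [[-19.0, 12.0, -0.0], [0.0, -0.0, -0.0], -1]]
[[[-20.0, 13.0, -0.0], [0.0, -0.0, -0.0], -1], [[-20.0, 13.0, -0.0], [0.0, -0.0, -0.0], -1], [[-19.0, 13.0, -0.0], [0.0, -0.0, -0.0], -1], [[-20.0, 12.0, -0.0], [0.0, -0.0, -0.0], -1], [[-20.0, 13.0, -0.0], [0.0, -0.0, -0.0], -1], [[-20.0, 13.0, -0.0], [0.0, -0.0, -0.0], -1], [[-19.0, 12.0, -0.0], [0.0, -0.0, -0.0], -1], [[-20.0, 13.0, -0.0], [0.0, -0.0, -0.0], -1]]
[[[-20.0, 13.0, -0.0], [0.0, -0.0, -0.0], -1], [[-19.0, 12.0, -0.0], [0.0, -0.0, -0.0], -1], [[-20.0, 13.0, -0.0], [0.0, -0.0, -0.0], -1], [[-20.0, 13.0, -0.0], [0.0, -0.0, -0.0], -1]]
pred end [0.5255 0.0064 0.2246] [180.  -0.  66.] maxrow 23.853720883753127 0.1
```

View pics/s9.png

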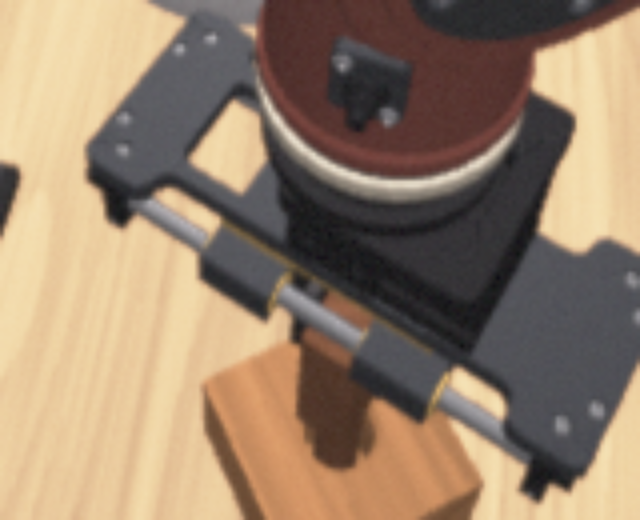

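Gripped at about 23.5 mm, the handle's thickness. Lifting and carrying it to the bowl.

Emit:
jog_arm(series=[[[0, 0, -18], [0, 0, 0], -1], [[0, 0, -19], [0, 0, 0], -1], [[0, 0, -18], [0, 0, 0], -1], [[0, 0, -19], [0, 0, 0], -1], [[0, 0, -18], [0, 0, 0], -1], [[0, 0, -18], [0, 0, 0], -1], [[-20, 13, 0], [0, 0, 0], -1], [[-19, 12, 0], [0, 0, 0], -1]])

```text
time_s: 17.97
position: [0.4826, 0.2856, 0.2257]
orientation: [179.9, -0.1, 66.2]
contact_force: [-0.3, -0.6, -0.8]
opening: 0.274
```

Emit:
jog_arm(series=[[[-20, 13, 0], [0, 0, 0], -1], [[-20, 13, 0], [0, 0, 0], -1], [[-19, 13, 0], [0, 0, 0], -1], [[-20, 12, 0], [0, 0, 0], -1], [[-20, 13, 0], [0, 0, 0], -1], [[-20, 13, 0], [0, 0, 0], -1], [[-19, 12, 0], [0, 0, 0], -1], [[-20, 13, 0], [0, 0, 0], -1]])

```text
time_s: 18.63
position: [0.511, 0.0983, 0.224]
orientation: [-180.0, -0.0, 66.1]
contact_force: [-0.2, 0.2, -0.8]
opening: 0.267
```

Emit:
jog_arm(series=[[[-20, 13, 0], [0, 0, 0], -1], [[-19, 12, 0], [0, 0, 0], -1], [[-20, 13, 0], [0, 0, 0], -1], [[-20, 13, 0], [0, 0, 0], -1], [[0, 0, 0], [0, 0, 0], -1], [[0, 0, 0], [0, 0, 0], -1], [[0, 0, 0], [0, 0, 0], -1], [[0, 0, 0], [0, 0, 0], -1]])

```text
time_s: 19.3
position: [0.5256, 0.0072, 0.224]
orientation: [-180.0, -0.0, 66.1]
contact_force: [0.1, 0.3, -0.3]
opening: 0.27
```

Run:
```python
from h import *
p,e=here();print(p,e,get_obs()["opening"]*87)
for n in("side","top"):
    w=cam(n)
    cv2.imwrite(f"pics/{n}10.png",w["image"][...,::-1])
    print(n,"foot expected",proj(w,(p[0],p[1],p[2]-.1046)),[(x["centre"][1]*512,x["centre"][0]*384,x["confidence"]) for x in tip_of(n,"stick_foot")[:2]])
cv2.imwrite("pics/w10.png",cam("wrist")["image"][...,::-1])
B=np.array([.5725,.0068,0])
plan(p,e,[(B+[-.047,0,.1166],66,8)],-1)
```

```text
[0.52559196 0.00724508 0.22400429] [-1.79973351e+02 -1.35677239e-02  6.61363706e+01] 23.491480525230322
side foot expected (np.float64(280.2043815921083), np.float64(199.25423081212378)) [(281.088, 197.10719999999998, 0.79)]
top foot expected (np.float64(249.42284915209123), np.float64(230.7143738996483)) []
[[[-0.0, 0.0, 13.0], [-0.0, -0.0, 0.0], -1], [[-0.0, 0.0, 14.0], [-0.0, -0.0, 0.0], -1], [[-0.0, 0.0, 13.0], [-0.0, -0.0, 0.0], -1], [[-0.0, 0.0, 14.0], [-0.0, -0.0, 0.0], -1], [[-0.0, 0.0, 13.0], [-0.0, -0.0, 0.0], -1], [[-0.0, 0.0, 14.0], [-0.0, -0.0, 0.0], -1], [[-0.0, 0.0, 13.0], [-0.0, -0.0, 0.1], -1], [[-0.0, 0.0, 13.0], [-0.0, -0.0, 0.0], -1]]
pred end [0.5256 0.0073 0.117 ] [-180.   -0.   66.] maxrow 14.0 0.1
```

View pics/side10.png

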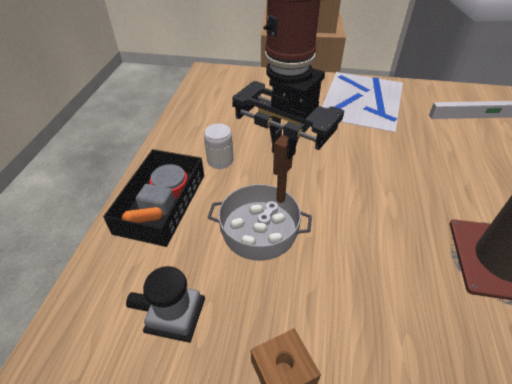

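View pics/w10.png

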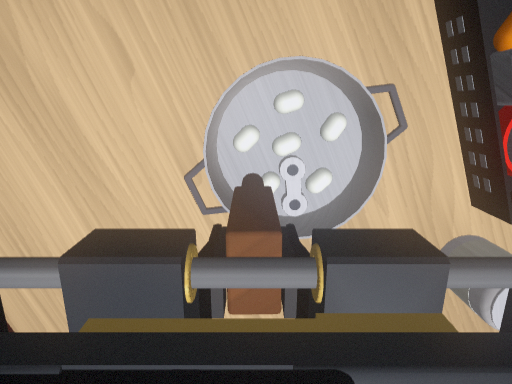

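The block hole (side 286,358) is empty and the stick hangs upright. The detected foot agrees with the prediction to about 2 px. I'll lower it into the gap at bowl −x.

Emit:
jog_arm(series=[[[1, 2, 13], [0, 0, 0], -1], [[1, 2, 14], [0, 0, 0], -1], [[0, 0, 13], [0, 0, 0], -1], [[0, 0, 14], [0, 0, 0], -1], [[0, 0, 13], [0, 0, 0], -1], [[0, 0, 14], [0, 0, 0], -1], [[0, 0, 13], [0, 0, 0], -1], [[0, 0, 13], [0, 0, 0], -1]])

```text
time_s: 20.22
position: [0.5297, 0.0067, 0.1153]
orientation: [-179.9, 0.0, 66.1]
contact_force: [-0.2, 0.2, -1.2]
opening: 0.269
```

```bash
cat > circ.py <<'E'
from h import *
import sys
def circ(a0,a1,n,r=.042,z=.117,sgn=None,p=None,e=None):
    if p is None:p,e=here()
    B=np.array([.5725,.0068,0])
    w=[(B+[r*np.cos(np.radians(a)),r*np.sin(np.radians(a)),z],66,1) for a in np.linspace(a0,a1,n+1)[1:]]
    plan(p,e,w,-1,dz=0)
E
python3 - <<'E'
from circ import *
o=get_obs();print(*here(),o["contact_force"],o["opening"]*87)
f=cam("side");cv2.imwrite("pics/s11.png",cv2.resize(f["image"][150:280,180:340,::-1],None,fx=4,fy=4))
circ(180,-180,48)
E
```

```text
[0.52971154 0.00669296 0.11531537] [-1.79938949e+02  1.82543904e-02  6.60908525e+01] [-0.21406968  0.21992077 -1.21016769] 23.36544142730987
[[[6.2, 0.6, -4.6], [-0.3, 0.1, 0.1], -1], [[5.3, -1.2, 0.0], [-0.0, -0.0, -0.0], -1], [[5.5, -0.5, 0.0], [-0.0, -0.0, -0.0], -1], [[5.5, 0.2, 0.0], [-0.0, -0.0, -0.0], -1], [[5.4, 0.9, 0.0], [-0.0, -0.0, -0.0], -1], [[5.2, 1.7, 0.0], [-0.0, -0.0, -0.0], -1], [[5.0, 2.3, 0.0], [-0.0, -0.0, -0.0], -1], [[4.7, 2.9, 0.0], [-0.0, -0.0, -0.0], -1]]
[[[4.2, 3.5, 0.0], [-0.0, -0.0, -0.0], -1], [[3.7, 4.0, 0.0], [-0.0, -0.0, -0.0], -1], [[3.2, 4.5, 0.0], [-0.0, -0.0, -0.0], -1], [[2.6, 4.9, 0.0], [-0.0, -0.0, -0.0], -1], [[1.9, 5.1, 0.0], [-0.0, -0.0, -0.0], -1], [[1.2, 5.4, 0.0], [-0.0, -0.0, -0.0], -1], [[0.5, 5.5, 0.0], [-0.0, -0.0, -0.0], -1], [[-0.2, 5.5, 0.0], [-0.0, -0.0, -0.0], -1]]
[[[-1.0, 5.4, 0.0], [-0.0, -0.0, -0.0], -1], [[-1.6, 5.2, 0.0], [-0.0, -0.0, -0.0], -1], [[-2.3, 5.0, 0.0], [-0.0, -0.0, -0.0], -1], [[-2.9, 4.7, 0.0], [-0.0, -0.0, -0.0], -1], [[-3.5, 4.2, 0.0], [-0.0, -0.0, -0.0], -1], [[-4.1, 3.7, 0.0], [-0.0, -0.0, -0.0], -1], [[
[... 564 characters left out ...]
 -0.0, -0.0], -1], [[-2.6, -4.8, -0.0], [-0.0, -0.0, -0.0], -1], [[-1.9, -5.2, -0.0], [-0.0, -0.0, -0.0], -1], [[-1.2, -5.3, -0.0], [-0.0, -0.0, -0.0], -1], [[-0.5, -5.5, -0.0], [-0.0, -0.0, -0.0], -1], [[0.2, -5.5, -0.0], [-0.0, -0.0, -0.0], -1]]
[[[1.0, -5.4, -0.0], [-0.0, -0.0, -0.0], -1], [[1.6, -5.3, -0.0], [-0.0, -0.0, -0.0], -1], [[2.3, -4.9, -0.0], [-0.0, -0.0, -0.0], -1], [[2.9, -4.7, 0.0], [-0.0, -0.0, -0.0], -1], [[3.5, -4.2, 0.0], [-0.0, -0.0, -0.0], -1], [[4.1, -3.8, 0.0], [-0.0, -0.0, -0.0], -1], [[4.4, -3.1, 0.0], [-0.0, -0.0, -0.0], -1], [[4.9, -2.6, 0.0], [-0.0, -0.0, -0.0], -1]]
pred end [0.5305 0.0068 0.117 ] [-180.   -0.   66.] maxrow 7.743384273042376 0.33166247903553997
```

View pics/s11.png

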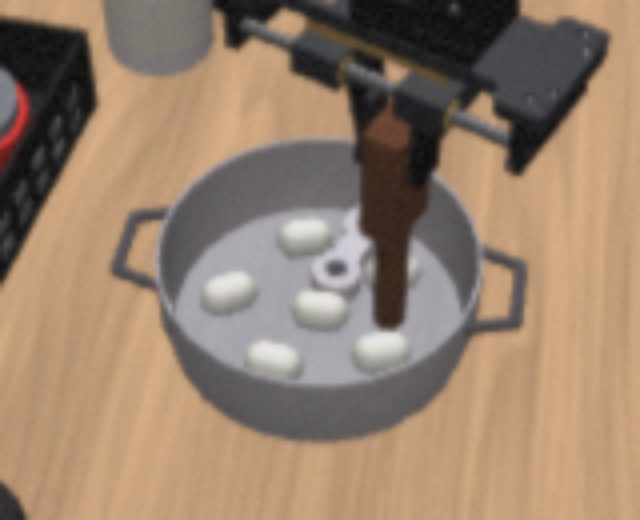

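The foot is down near the floor in a free gap (390,320 in the crop). Stirring clockwise, the first turn moderately slow.

Emit:
jog_arm(series=[[[5, -1.5, -3], [0, 0, 0], -1], [[5.3, -1.2, 0], [0, 0, 0], -1], [[5.5, -0.5, 0], [0, 0, 0], -1], [[5.5, 0.2, 0], [0, 0, 0], -1], [[5.4, 0.9, 0], [0, 0, 0], -1], [[5.2, 1.7, 0], [0, 0, 0], -1], [[5, 2.3, 0], [0, 0, 0], -1], [[4.7, 2.9, 0], [0, 0, 0], -1]])

```text
time_s: 20.93
position: [0.5521, 0.0432, 0.1203]
orientation: [180.0, -0.0, 66.1]
contact_force: [-0.6, 0.6, -1.2]
opening: 0.27
```

Emit:
jog_arm(series=[[[4.2, 3.5, 0], [0, 0, 0], -1], [[3.7, 4, 0], [0, 0, 0], -1], [[3.2, 4.5, 0], [0, 0, 0], -1], [[2.6, 4.9, 0], [0, 0, 0], -1], [[1.9, 5.1, 0], [0, 0, 0], -1], [[1.2, 5.4, 0], [0, 0, 0], -1], [[0.5, 5.5, 0], [0, 0, 0], -1], [[-0.2, 5.5, 0], [0, 0, 0], -1]])

```text
time_s: 21.6
position: [0.5942, 0.0424, 0.1201]
orientation: [180.0, 0.0, 66.1]
contact_force: [-1.4, -0.1, -0.9]
opening: 0.274
```

Run:
```python
from circ import *
p,e=here();o=get_obs();B=np.array([.5725,.0068,0]);d=p-B
print(p,e,o["contact_force"],o["opening"]*87,"r",np.hypot(*d[:2]),"ang",np.degrees(np.arctan2(d[1],d[0])))
f=cam("side");cv2.imwrite("pics/s12.png",cv2.resize(f["image"][150:280,180:340,::-1],None,fx=4,fy=4))
print(here()[0])
```

```text
[0.59415285 0.04244619 0.12010284] [1.79998316e+02 2.29091590e-03 6.60862468e+01] [-1.38259184 -0.1462173  -0.90875003] 23.82276380891711 r 0.0417072752179226 ang 58.72391045247673
[0.59492205 0.04182822 0.12019508]
```

View pics/s12.png

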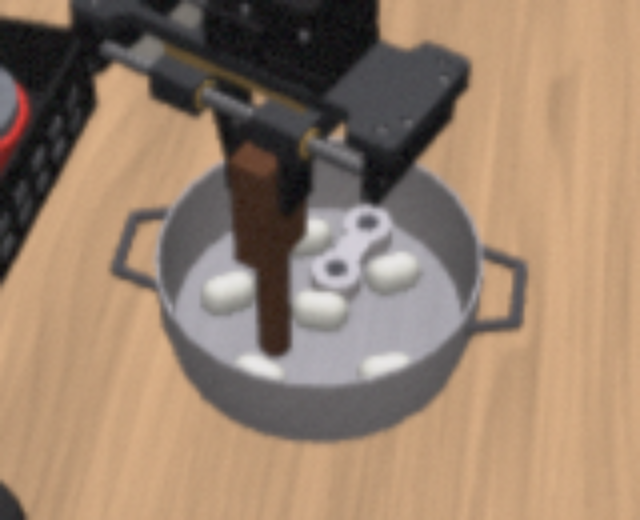

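Emit:
jog_arm(series=[[[-1, 5.4, 2], [0, 0, 0], -1], [[-1.6, 5.2, 2], [0, 0, 0], -1], [[-2.3, 5, 0], [0, 0, 0], -1], [[-2.9, 4.7, 0], [0, 0, 0], -1], [[-3.5, 4.2, 0], [0, 0, 0], -1], [[-4.1, 3.7, 0], [0, 0, 0], -1], [[-4.4, 3.2, 0], [0, 0, 0], -1], [[-4.9, 2.5, 0], [0, 0, 0], -1]])

```text
time_s: 22.32
position: [0.6147, 0.0058, 0.1162]
orientation: [180.0, -0.0, 66.1]
contact_force: [-0.1, 0.8, -1.1]
opening: 0.269
```

Emit:
jog_arm(series=[[[-5.2, 1.9, 0], [0, 0, 0], -1], [[-5.3, 1.3, 0], [0, 0, 0], -1], [[-5.5, 0.5, 0], [0, 0, 0], -1], [[-5.5, -0.2, 0], [0, 0, 0], -1], [[-5.4, -1, 0], [0, 0, 0], -1], [[-5.2, -1.6, 0], [0, 0, 0], -1], [[-5, -2.3, 0], [0, 0, 0], -1], [[-4.7, -2.9, 0], [0, 0, 0], -1]])

```text
time_s: 22.98
position: [0.5932, -0.0304, 0.1161]
orientation: [-180.0, 0.0, 66.1]
contact_force: [-0.2, 0.7, -0.8]
opening: 0.274
```

Emit:
jog_arm(series=[[[-4.2, -3.5, 0], [0, 0, 0], -1], [[-3.7, -4.1, 0], [0, 0, 0], -1], [[-3.2, -4.5, 0], [0, 0, 0], -1], [[-2.6, -4.8, 0], [0, 0, 0], -1], [[-1.9, -5.2, 0], [0, 0, 0], -1], [[-1.2, -5.3, 0], [0, 0, 0], -1], [[-0.5, -5.5, 0], [0, 0, 0], -1], [[0.2, -5.5, 0], [0, 0, 0], -1]])

```text
time_s: 23.65
position: [0.5511, -0.03, 0.1162]
orientation: [180.0, 0.0, 66.1]
contact_force: [0.2, 0.0, -0.6]
opening: 0.27
```

```bash
cat > chk.py <<'E'
from circ import *
import sys
p,e=here();o=get_obs();B=np.array([.5725,.0068,0]);d=p-B
print(p,e,o["contact_force"],o["opening"]*87,"r",np.hypot(*d[:2]),"ang",np.degrees(np.arctan2(d[1],d[0])),o["time_s"])
f=cam("side");cv2.imwrite(f"pics/{sys.argv[1]}.png",cv2.resize(f["image"][150:280,180:340,::-1],None,fx=4,fy=4))
print(here()[0])
E
python3 chk.py s13
```

```text
[ 0.55111369 -0.02995326  0.11622009] [1.79992130e+02 1.04887677e-03 6.60875043e+01] [ 0.16940466  0.01956716 -0.55655063] 23.523716236299403 r 0.042522652288405204 ang -120.19464434687933 23.65
[ 0.55023394 -0.02931148  0.11601321]
```

View pics/s13.png

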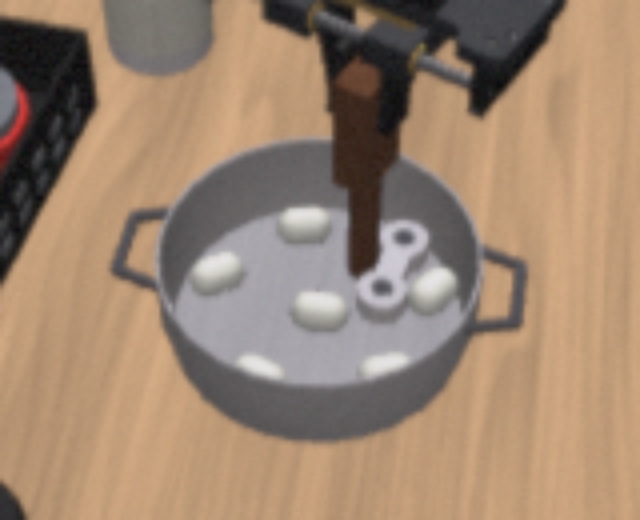

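The foot is pushing the link now; forces are about 1 N. Continuing.

Emit:
jog_arm(series=[[[1, -5.4, 0], [0, 0, 0], -1], [[1.6, -5.3, 0], [0, 0, 0], -1], [[2.3, -4.9, 0], [0, 0, 0], -1], [[2.9, -4.7, 0], [0, 0, 0], -1], [[3.5, -4.2, 0], [0, 0, 0], -1], [[4.1, -3.8, 0], [0, 0, 0], -1], [[4.4, -3.1, 0], [0, 0, 0], -1], [[4.9, -2.6, 0], [0, 0, 0], -1]])

```text
time_s: 24.37
position: [0.5348, 0.0064, 0.1184]
orientation: [179.4, -0.2, 66.1]
contact_force: [8.0, -0.3, -0.3]
opening: 0.271
```

Emit:
jog_arm(series=[[[5.2, -1.9, 0], [0, 0, 0], -1], [[5.3, -1.2, 0], [0, 0, 0], -1], [[5.5, -0.5, 0], [0, 0, 0], -1], [[5.5, 0.2, 0], [0, 0, 0], -1], [[5.4, 0.9, 0], [0, 0, 0], -1], [[5.2, 1.7, 0], [0, 0, 0], -1], [[5, 2.3, 0], [0, 0, 0], -1], [[4.7, 2.9, 0], [0, 0, 0], -1]])

```text
time_s: 25.03
position: [0.5518, 0.0431, 0.116]
orientation: [-180.0, 0.0, 66.1]
contact_force: [-0.3, -0.2, -1.1]
opening: 0.272
```

Emit:
jog_arm(series=[[[4.2, 3.5, 0], [0, 0, 0], -1], [[3.7, 4, 0], [0, 0, 0], -1], [[3.2, 4.5, 0], [0, 0, 0], -1], [[2.6, 4.9, 0], [0, 0, 0], -1], [[1.9, 5.1, 0], [0, 0, 0], -1], [[1.2, 5.4, 0], [0, 0, 0], -1], [[0.5, 5.5, 0], [0, 0, 0], -1], [[-0.2, 5.5, 0], [0, 0, 0], -1]])

```text
time_s: 25.7
position: [0.5941, 0.0424, 0.1161]
orientation: [-180.0, 0.0, 66.1]
contact_force: [-0.4, 0.2, -0.7]
opening: 0.274
```

Emit:
jog_arm(series=[[[-1, 5.4, 0], [0, 0, 0], -1], [[-1.6, 5.2, 0], [0, 0, 0], -1], [[-2.3, 5, 0], [0, 0, 0], -1], [[-2.9, 4.7, 0], [0, 0, 0], -1], [[-3.5, 4.2, 0], [0, 0, 0], -1], [[-4.1, 3.7, 0], [0, 0, 0], -1], [[-4.4, 3.2, 0], [0, 0, 0], -1], [[-4.9, 2.5, 0], [0, 0, 0], -1]])

```text
time_s: 26.37
position: [0.6146, 0.0058, 0.1161]
orientation: [180.0, 0.0, 66.1]
contact_force: [-0.6, -0.4, -1.1]
opening: 0.272
```

```bash
python3 chk.py s14
```

```text
[0.61464377 0.00577445 0.11614258] [1.79999110e+02 2.99882938e-03 6.60823962e+01] [-0.64672148 -0.41425443 -1.07153254] 23.68199899688067 r 0.042156249551058726 ang -1.3939863191442894 26.3667
[0.61463785 0.00473798 0.11614333]
```

View pics/s14.png

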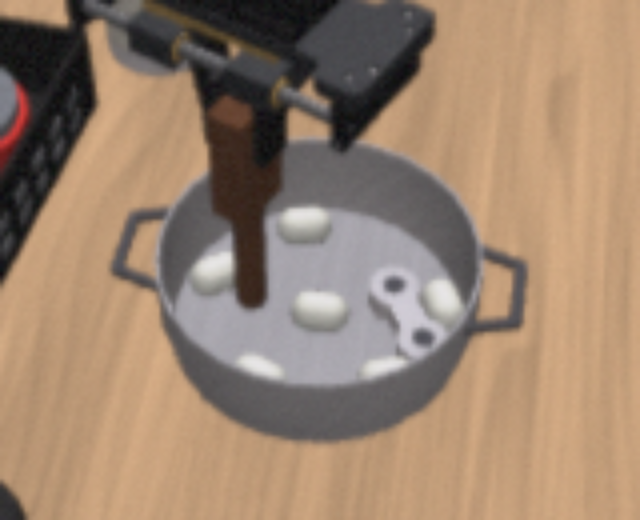

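1.5 turns done. The link is being moved, but most beads now sit at the wall. I'll finish the three turns at mid-radius, then widen the circle to carry the wall beads along.

Emit:
jog_arm(series=[[[-5.2, 1.9, 0], [0, 0, 0], -1], [[-5.3, 1.3, 0], [0, 0, 0], -1], [[-5.5, 0.5, 0], [0, 0, 0], -1], [[-5.5, -0.2, 0], [0, 0, 0], -1], [[-5.4, -1, 0], [0, 0, 0], -1], [[-5.2, -1.6, 0], [0, 0, 0], -1], [[-5, -2.3, 0], [0, 0, 0], -1], [[-4.7, -2.9, 0], [0, 0, 0], -1]])

```text
time_s: 27.08
position: [0.5932, -0.0305, 0.1162]
orientation: [180.0, -0.0, 66.1]
contact_force: [0.0, 0.2, -0.6]
opening: 0.271
```

Emit:
jog_arm(series=[[[-4.2, -3.5, 0], [0, 0, 0], -1], [[-3.7, -4.1, 0], [0, 0, 0], -1], [[-3.2, -4.5, 0], [0, 0, 0], -1], [[-2.6, -4.8, 0], [0, 0, 0], -1], [[-1.9, -5.2, 0], [0, 0, 0], -1], [[-1.2, -5.3, 0], [0, 0, 0], -1], [[-0.5, -5.5, 0], [0, 0, 0], -1], [[0.2, -5.5, 0], [0, 0, 0], -1]])

```text
time_s: 27.75
position: [0.5511, -0.0299, 0.1162]
orientation: [-180.0, -0.0, 66.1]
contact_force: [0.3, 0.8, 0.0]
opening: 0.273
```

Emit:
jog_arm(series=[[[1, -5.4, 0], [0, 0, 0], -1], [[1.6, -5.3, 0], [0, 0, 0], -1], [[2.3, -4.9, 0], [0, 0, 0], -1], [[2.9, -4.7, 0], [0, 0, 0], -1], [[3.5, -4.2, 0], [0, 0, 0], -1], [[4.1, -3.8, 0], [0, 0, 0], -1], [[4.4, -3.1, 0], [0, 0, 0], -1], [[4.9, -2.6, 0], [0, 0, 0], -1]])

```text
time_s: 28.42
position: [0.5374, 0.0027, 0.1203]
orientation: [179.0, 0.0, 66.1]
contact_force: [11.0, -9.6, 2.3]
opening: 0.29
```

Emit:
jog_arm(series=[[[5.2, -1.9, 0], [0, 0, 0], -1], [[5.3, -1.2, 0], [0, 0, 0], -1], [[5.5, -0.5, 0], [0, 0, 0], -1], [[5.5, 0.2, 0], [0, 0, 0], -1], [[5.4, 0.9, 0], [0, 0, 0], -1], [[5.2, 1.7, 0], [0, 0, 0], -1], [[5, 2.3, 0], [0, 0, 0], -1], [[4.7, 2.9, 0], [0, 0, 0], -1]])

```text
time_s: 29.08
position: [0.5559, 0.0406, 0.1188]
orientation: [179.4, 0.0, 66.2]
contact_force: [4.9, -6.3, 0.1]
opening: 0.279
```

Emit:
jog_arm(series=[[[4.2, 3.5, 0], [0, 0, 0], -1], [[3.7, 4, 0], [0, 0, 0], -1], [[3.2, 4.5, 0], [0, 0, 0], -1], [[2.6, 4.9, 0], [0, 0, 0], -1], [[1.9, 5.1, 0], [0, 0, 0], -1], [[1.2, 5.4, 0], [0, 0, 0], -1], [[0.5, 5.5, 0], [0, 0, 0], -1], [[-0.2, 5.5, 0], [0, 0, 0], -1]])

```text
time_s: 29.75
position: [0.5934, 0.043, 0.1156]
orientation: [-179.9, 0.0, 66.1]
contact_force: [-0.3, 0.1, -0.7]
opening: 0.277
```

```bash
python3 chk.py s15
```

```text
[0.59337513 0.04295313 0.11558788] [-1.79907452e+02  1.03685484e-02  6.61021146e+01] [-0.2690804   0.09842011 -0.72898902] 24.13187630910015 r 0.04174709773008208 ang 59.997493028363415 29.75
[0.59435002 0.0422476  0.11580692]
```

View pics/s15.png

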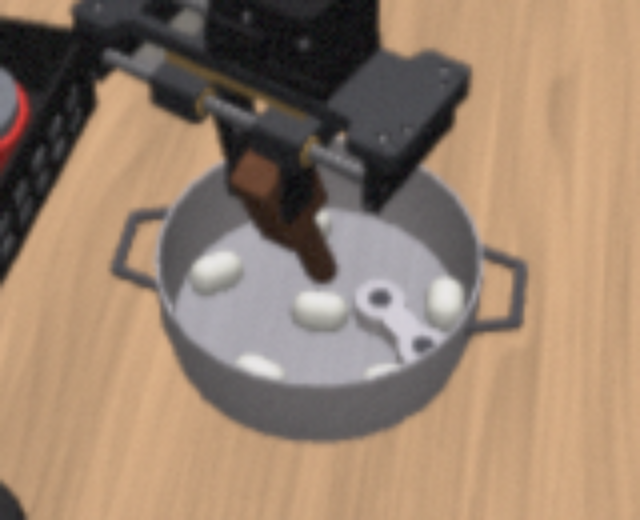

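The stick has pivoted in the grip: the link wedged it (11 N) and its foot now leans toward −tool-x (crop 322,275). I'll work out the tilt.

Run:
```python
from h import *
p,e=here();f=cam("side");w=cam("wrist");cv2.imwrite("pics/w15.png",w["image"][...,::-1])
t=cam("top");cv2.imwrite("pics/t15.png",cv2.resize(t["image"][130:290,180:340,::-1],None,fx=3,fy=3))
print(p)
R=Ro.from_euler('xyz',[180,0,66],degrees=True)
for L in(.12,.13):
  for th in range(20,60,5):
    piv=p+np.array([0,0,L-.1046]);a=np.radians(th)
    foot=piv+R.apply([-L*np.sin(a),0,L*np.cos(a)])
    print(L,th,foot.round(3),np.round((np.array(proj(f,foot))-[180,150])*4))
print([(x["centre"][1]*512,x["centre"][0]*384,x["confidence"]) for x in tip_of("side","stick_foot")[:2]])
```

```text
[0.59435002 0.0422476  0.11580692]
0.12 20 [0.578 0.005 0.018] [310. 295.]
0.12 25 [ 0.574 -0.004  0.022] [319. 281.]
0.12 30 [ 0.57  -0.013  0.027] [327. 267.]
0.12 35 [ 0.566 -0.021  0.033] [335. 252.]
0.12 40 [ 0.563 -0.028  0.039] [342. 237.]
0.12 45 [ 0.56  -0.035  0.046] [349. 221.]
0.12 50 [ 0.557 -0.042  0.054] [356. 206.]
0.12 55 [ 0.554 -0.048  0.062] [361. 191.]
0.13 20 [0.576 0.002 0.019] [313. 291.]
0.13 25 [ 0.572 -0.008  0.023] [323. 276.]
0.13 30 [ 0.568 -0.017  0.029] [331. 260.]
0.13 35 [ 0.564 -0.026  0.035] [340. 244.]
0.13 40 [ 0.56  -0.034  0.042] [348. 228.]
0.13 45 [ 0.557 -0.042  0.049] [355. 211.]
0.13 50 [ 0.554 -0.049  0.058] [362. 195.]
0.13 55 [ 0.551 -0.055  0.067] [369. 178.]
[(258.2016, 216.6912, 0.82), (256.9216, 229.2096, 0.73)]
```

View pics/w15.png

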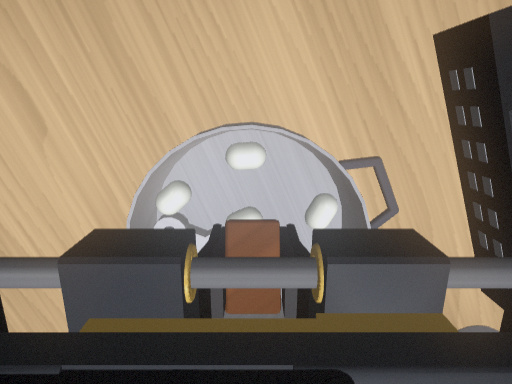

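View pics/t15.png

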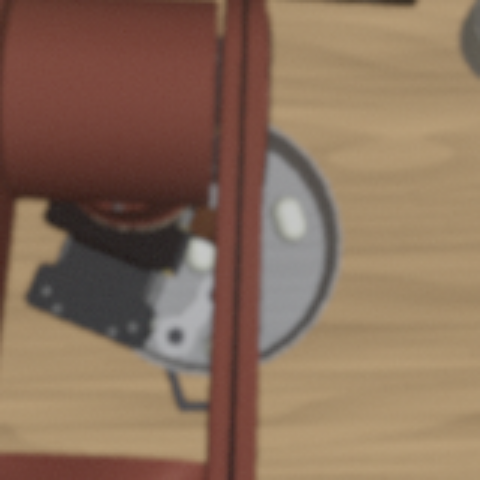

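The tilt is about 26°. I'll straighten the stick by pressing its foot against the clear stretch of bowl wall on the −tool-x side and driving the hand over it.

Emit:
jog_arm(series=[[[-9, -1, 0], [0, 0, 0], -1], [[-9, -1, 0], [0, 0, 0], -1], [[-9, -1, 0], [0, 0, 0], -1], [[-9, -1, 0], [0, 0, 0], -1], [[-9, -1, 0], [0, 0, 0], -1], [[-9, 0, 0], [0, 0, 0], -1], [[-8, 0, 0], [0, 0, 0], -1], [[-6, 0, 0], [0, 0, 0], -1]])

```text
time_s: 30.67
position: [0.5611, -0.0185, 0.1163]
orientation: [180.0, -0.0, 66.0]
contact_force: [2.0, 1.2, 0.9]
opening: 0.275
```

Emit:
jog_arm(series=[[[-6, 0, 0], [0, 0, 0], -1], [[-6, 0, 0], [0, 0, 0], -1], [[-6, 0, 0], [0, 0, 0], -1], [[-6, 0, 0], [0, 0, 0], -1], [[-6, 0, 0], [0, 0, 0], -1], [[-6, 0, 0], [0, 0, 0], -1], [[-6, 0, 0], [0, 0, 0], -1], [[-6, 0, 0], [0, 0, 0], -1]])

```text
time_s: 31.33
position: [0.5441, -0.0605, 0.1179]
orientation: [179.8, -0.2, 66.1]
contact_force: [3.0, 4.7, 4.0]
opening: 0.274
```

```bash
python3 chk.py s16
```

```text
[ 0.54413554 -0.06049758  0.11790851] [179.76887757  -0.22826061  66.09143792] [2.99898151 4.66648901 4.02067089] 23.85112320355058 r 0.0730308657808822 ang -112.85436029501521 31.3333
[ 0.54366294 -0.06144782  0.11775973]
```

View pics/s16.png

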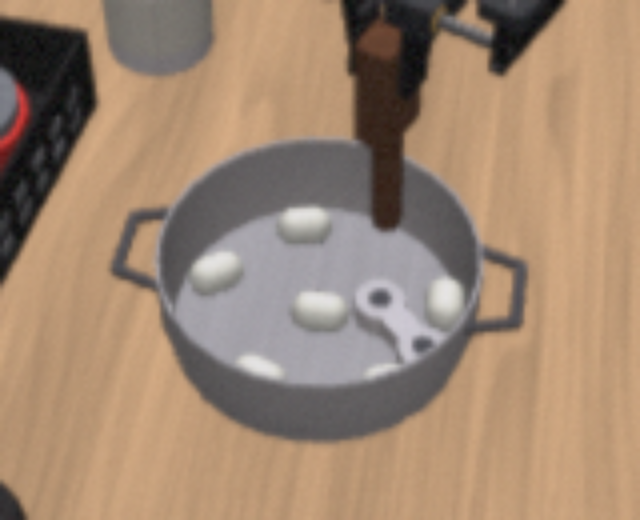

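```bash
cat > beads.py <<'E'
from h import *
O=np.array([[.6307,.009],[.5932,.0566],[.5915,-.0463],[.5724,.0074],[.5306,.0381],[.5314,-.0245]])
f=cam("side")
r=[(x["centre"][1]*512,x["centre"][0]*384,x["confidence"]) for x in tip_of("side","bead0")]
for u,v,c in r[:9]:
    P=onz(f,u,v,.017)[:2];d=np.linalg.norm(O-P,axis=1)*1000;print(np.round(((u-180)*4,(v-150)*4)),round(c,2),"rel bowl",np.round((P-[.5725,.0068])*1000),"dist to originals",np.round(d))
E
python3 beads.py
python3 - <<'E'
from h import *
f=cam("side");p=here()[0]
for L,dx in((0,0),):
    print((np.array(proj(f,p-[0,0,.1046]))-[180,150])*4)
    print((np.array(proj(f,p+[0,0,.0654]))-[180,150])*4)
E
```

```text
[298. 236.] 0.61 rel bowl [ 22. -50.] dist to originals [ 64. 100.   4.  55. 103.  65.]
[320. 314.] 0.54 rel bowl [-3. 10.] dist to originals [62. 46. 67. 10. 44. 56.]
[226. 268.] 0.5 rel bowl [ 62. -16.] dist to originals [ 18.  77.  57.  64. 114. 104.]
[251. 366.] 0.46 rel bowl [31. 56.] dist to originals [ 60.  12. 110.  64.  77. 113.]
[452. 318.] 0.39 rel bowl [-83.  -0.] dist to originals [142. 116. 115.  83.  52.  53.]
[378.96514572 230.58009921]
[389.81881194  30.17276436]
```

Emit:
jog_arm(series=[[[-4, 0, 0], [0, 0, 0], -1], [[-3, 0, 0], [0, 0, 0], -1], [[0, 0, 0], [0, 0, 0], -1], [[4, 0, 0], [0, 0, 0], -1], [[5, 0, 0], [0, 0, 0], -1], [[5, 0, 0], [0, 0, 0], -1], [[0, 0, 0], [0, 0, 0], -1], [[0, 0, 0], [0, 0, 0], -1]])

```text
time_s: 32.2
position: [0.5442, -0.0546, 0.1154]
orientation: [-179.9, 0.1, 66.1]
contact_force: [0.2, -1.0, -0.9]
opening: 0.267
```

```bash
python3 chk.py s17
python3 - <<'E'
from circ import *
p,e=here();f=cam("side")
print((np.array(proj(f,p-[0,0,.1046]))-[180,150])*4,(np.array(proj(f,p+[0,0,.0654]))-[180,150])*4)
circ(246,426,24,r=.064,z=.116)
E
```

```text
[ 0.54415188 -0.05456162  0.11538879] [-1.79901433e+02  5.77268474e-02  6.61394609e+01] [ 0.23382757 -1.02029902 -0.91462537] 23.266968859723512 r 0.0675933771776295 ang -114.79620925620245 32.2
[ 0.54428395 -0.05477804  0.11555034]
[376.28750638 239.14520965] [386.78040468  39.29269211]
[[[4.3, 8.9, -0.3], [-0.0, 0.0, 0.1], -1], [[1.6, 8.2, 0.0], [-0.0, 0.0, 0.0], -1], [[2.7, 8.0, -0.0], [-0.0, 0.0, 0.0], -1], [[3.7, 7.5, -0.0], [-0.0, 0.0, 0.0], -1], [[4.7, 6.9, -0.0], [-0.0, 0.0, 0.0], -1], [[5.5, 6.3, -0.0], [-0.0, 0.0, 0.0], -1], [[6.3, 5.6, -0.0], [-0.0, 0.0, 0.0], -1], [[7.0, 4.6, -0.0], [-0.0, 0.0, 0.0], -1]]
[[[7.5, 3.7, -0.1], [-0.0, 0.0, 0.0], -1], [[7.9, 2.7, 0.0], [-0.0, 0.0, 0.0], -1], [[8.2, 1.6, 0.0], [-0.0, 0.0, 0.0], -1], [[8.4, 0.6, 0.0], [-0.0, 0.0, 0.0], -1], [[8.3, -0.6, 0.0], [-0.0, 0.0, 0.0], -1], [[8.2, -1.6, 0.0], [-0.0, 0.0, 0.0], -1], [[8.0, -2.7, 0.0], [-0.0, 0.0, 0.0], -1], [[7.5, -3.7, 0.0], [-0.0, 0.0, 0.0], -1]]
[[[6.9, -4.6, 0.0], [-0.0, 0.0, 0.0], -1], [[6.3, -5.6, 0.0], [-0.0, 0.0, 0.0], -1], [[5.5, -6.2, 0.0], [-0.0, 0.0, 0.0], -1], [[4.7, -7.0, 0.0], [-0.0, 0.0, 0.0], -1], [[3.7, -7.5, 0.0], [-0.0, 0.0, 0.0], -1], [[2.7, -7.9, 0.0], [-0.0, 0.0, 0.0], -1], [[1.6, -8.3, 0.0], [-0.0, 0.0, 0.0], -1], [[0.6, -8.3, 0.0], [-0.0, 0.0, 0.0], -1]]
pred end [0.5985 0.0653 0.116 ] [-180.    0.   66.] maxrow 9.888882646689666 0.1
```

View pics/s17.png

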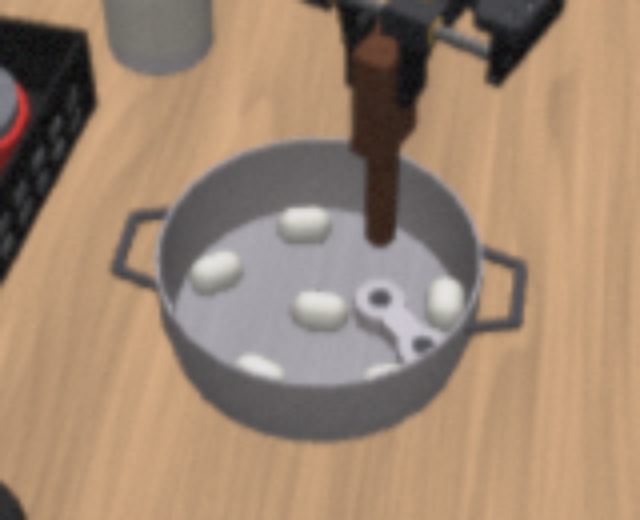

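The stick is upright again (foot at 380,240; predicted 376,239). Now a wider counter-clockwise arc to carry the wall beads.

Emit:
jog_arm(series=[[[3, 7, 0], [0, 0, 0], -1], [[2.6, 8.5, 0], [0, 0, 0], -1], [[2.7, 8, 0], [0, 0, 0], -1], [[3.7, 7.5, 0], [0, 0, 0], -1], [[4.7, 6.9, 0], [0, 0, 0], -1], [[5.5, 6.3, 0], [0, 0, 0], -1], [[6.3, 5.6, 0], [0, 0, 0], -1], [[7, 4.6, 0], [0, 0, 0], -1]])

```text
time_s: 32.97
position: [0.6097, -0.0442, 0.116]
orientation: [-180.0, 0.0, 66.1]
contact_force: [-0.7, -0.2, -0.0]
opening: 0.268
```

```bash
python3 chk.py s18
```

```text
[ 0.609712   -0.04418649  0.11596171] [-1.79980755e+02  6.22922545e-03  6.60799008e+01] [-0.72236316 -0.19746968 -0.01658565] 23.346262153162545 r 0.06312175041569425 ang -53.87651780334414 32.9667
[ 0.61074219 -0.04322233  0.1160983 ]
```

View pics/s18.png

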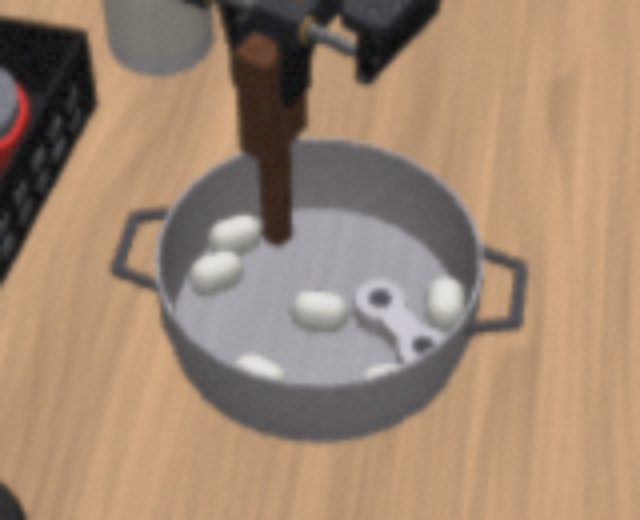

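The bead is moved (crop 237,235) at under 1 N. Continuing.

Emit:
jog_arm(series=[[[7.5, 3.7, 0], [0, 0, 0], -1], [[7.9, 2.7, 0], [0, 0, 0], -1], [[8.2, 1.6, 0], [0, 0, 0], -1], [[8.4, 0.6, 0], [0, 0, 0], -1], [[8.3, -0.6, 0], [0, 0, 0], -1], [[8.2, -1.6, 0], [0, 0, 0], -1], [[8, -2.7, 0], [0, 0, 0], -1], [[7.5, -3.7, 0], [0, 0, 0], -1]])

```text
time_s: 33.68
position: [0.6328, 0.0148, 0.115]
orientation: [-179.7, 0.1, 66.1]
contact_force: [-2.7, 0.4, -0.6]
opening: 0.273
```

```bash
python3 chk.py s19
```

```text
[0.63278623 0.01480002 0.11500742] [-1.79736839e+02  1.29527346e-01  6.60945432e+01] [-2.69128247  0.36715837 -0.60434266] 23.714274520906738 r 0.060814719519846044 ang 7.559018388204654 33.6833
[0.63366461 0.01672935 0.11531036]
```

View pics/s19.png

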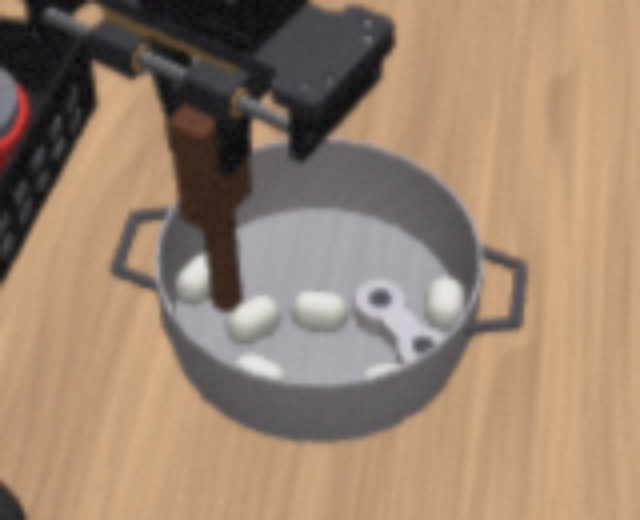

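Run:
```python
from h import *
f=cam("side")
for n,u,v in(("A",253,318),("wall",195,278),("c",320,310),("l",258,365),("r5",445,300),("d4",385,370),("linkA",379,297),("linkB",422,345),("foot",228,303)):
    print(n,np.round((onz(f,180+(u+.5)/4-.5,150+(v+.5)/4-.5,.017 if n[0]!='l' or n=="l" else .023)[:2]-[.5725,.0068])*1000))
```

```text
A [38. 20.]
wall [80. -6.]
c [-1.  6.]
l [28. 54.]
r5 [-76. -15.]
d4 [-47.  45.]
linkA [-36.  -5.]
linkB [-67.  27.]
foot [56. 11.]
```

Run:
```python
from h import *
p,e=here();B=np.array([.5725,.0068,.116])
plan(p,[180,0,66],[(B+[.044,-.028,0],66,5),(B+[0,-.04,0],66,6),(B+[0,.010,0],66,9)],-1)
```

```text
[[[-8.0, -0.0, -0.0], [0.0, 0.0, 0.0], -1], [[-8.0, -0.0, -0.0], [0.0, 0.0, 0.0], -1], [[-9.0, -1.0, -0.0], [0.0, 0.0, 0.0], -1], [[-8.0, 0.0, -0.0], [0.0, 0.0, 0.0], -1], [[-8.0, -0.0, -0.0], [0.0, 0.0, 0.0], -1], [[-5.0, -6.0, -0.0], [0.0, 0.0, 0.0], -1], [[-5.0, -6.0, -0.0], [0.0, 0.0, 0.0], -1], [[-5.0, -6.0, -0.0], [0.0, 0.0, 0.0], -1]]
[[[-4.0, -6.0, -0.0], [0.0, 0.0, 0.0], -1], [[-5.0, -5.0, -0.0], [0.0, 0.0, 0.0], -1], [[-5.0, -6.0, -0.0], [0.0, 0.0, 0.0], -1], [[5.0, -2.0, -0.0], [0.0, 0.0, 0.0], -1], [[5.0, -3.0, -0.0], [0.0, 0.0, 0.0], -1], [[5.0, -2.0, -0.0], [0.0, 0.0, 0.0], -1], [[5.0, -2.0, -0.0], [0.0, 0.0, 0.0], -1], [[5.0, -3.0, -0.0], [0.0, 0.0, 0.0], -1]]
[[[5.0, -2.0, -0.0], [0.0, 0.0, 0.0], -1], [[5.0, -2.0, -0.0], [0.0, 0.0, 0.0], -1], [[6.0, -2.0, -0.0], [0.0, 0.0, 0.0], -1], [[5.0, -3.0, -0.0], [0.0, 0.0, 0.0], -1]]
pred end [0.5724 0.0172 0.1157] [180.   0.  66.] maxrow 9.055385138137417 0.0
```

Emit:
jog_arm(series=[[[-8, 0, 0], [0, 0, 0], -1], [[-8, 0, 0], [0, 0, 0], -1], [[-9, -1, 0], [0, 0, 0], -1], [[-8, 0, 0], [0, 0, 0], -1], [[-8, 0, 0], [0, 0, 0], -1], [[-5, -6, 0], [0, 0, 0], -1], [[-5, -6, 0], [0, 0, 0], -1], [[-5, -6, 0], [0, 0, 0], -1]])

```text
time_s: 34.45
position: [0.5939, -0.0299, 0.1161]
orientation: [-180.0, -0.0, 66.1]
contact_force: [1.2, 0.9, -0.3]
opening: 0.269
```

Emit:
jog_arm(series=[[[-4, -6, 0], [0, 0, 0], -1], [[-5, -5, 0], [0, 0, 0], -1], [[-5, -6, 0], [0, 0, 0], -1], [[5, -2, 0], [0, 0, 0], -1], [[5, -3, 0], [0, 0, 0], -1], [[5, -2, 0], [0, 0, 0], -1], [[5, -2, 0], [0, 0, 0], -1], [[5, -3, 0], [0, 0, 0], -1]])

```text
time_s: 35.12
position: [0.5731, -0.0067, 0.1162]
orientation: [180.0, -0.0, 66.1]
contact_force: [-0.1, 0.1, -0.7]
opening: 0.268
```

Emit:
jog_arm(series=[[[5, -2, 0], [0, 0, 0], -1], [[5, -2, 0], [0, 0, 0], -1], [[6, -2, 0], [0, 0, 0], -1], [[5, -3, 0], [0, 0, 0], -1], [[0, 0, 0], [0, 0, 0], -1], [[-5, 2, 0], [0, 0, 0], -1], [[-5, 2, 0], [0, 0, 0], -1], [[-5, 2, 0], [0, 0, 0], -1]])

```text
time_s: 35.78
position: [0.5724, -0.0019, 0.1161]
orientation: [180.0, 0.0, 66.1]
contact_force: [0.8, 1.5, -1.0]
opening: 0.271
```

```bash
python3 chk.py s20
```

```text
[ 0.57243969 -0.00185588  0.11614931] [1.79990959e+02 1.55790005e-02 6.60791787e+01] [ 0.84966339  1.47513136 -1.03690812] 23.544038864006126 r 0.008656089037272352 ang -90.39920088387535 35.7833
[ 0.57244963 -0.00295501  0.11615709]
```

View pics/s20.png

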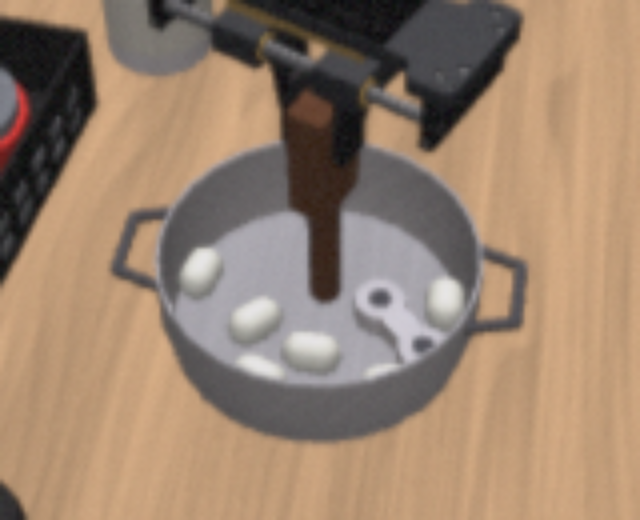

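The centre bead is also moved. To complete the three full turns properly, and for margin, I'll do another full turn counter-clockwise.

Run:
```python
from circ import *
p,e=here();B=np.array([.5725,.0068,.116]);r=.04
w=[(B+[0,-r,0],66,4)]+[(B+[r*np.cos(a),r*np.sin(a),0],66,1) for a in np.radians(np.arange(277.5,631,7.5))]
w=w[:4-3+20+8+8+8+4]
plan(p,[180,0,66],w,-1,dz=0)
```

```text
[[[-6.9, 3.1, 0.0], [0.0, 0.0, 0.0], -1], [[-6.9, 3.1, 0.1], [0.0, 0.0, 0.0], -1], [[-6.9, 3.1, 0.0], [0.0, 0.0, 0.0], -1], [[-6.9, 3.0, 0.1], [0.0, 0.0, 0.0], -1], [[2.4, 4.7, -0.0], [0.0, 0.0, 0.0], -1], [[3.0, 4.3, -0.0], [0.0, 0.0, 0.0], -1], [[3.6, 3.8, -0.0], [0.0, 0.0, 0.0], -1], [[4.0, 3.3, -0.0], [0.0, 0.0, 0.0], -1]]
[[[4.4, 2.8, -0.0], [0.0, 0.0, 0.0], -1], [[4.8, 2.2, -0.0], [0.0, 0.0, 0.0], -1], [[5.0, 1.6, -0.0], [0.0, 0.0, 0.0], -1], [[5.2, 0.9, -0.0], [0.0, 0.0, 0.0], -1], [[5.2, 0.2, -0.0], [0.0, 0.0, 0.0], -1], [[5.2, -0.5, -0.0], [0.0, 0.0, 0.0], -1], [[5.1, -1.2, -0.0], [0.0, 0.0, 0.0], -1], [[4.9, -1.8, -0.0], [0.0, 0.0, 0.0], -1]]
[[[4.6, -2.4, -0.0], [0.0, 0.0, 0.0], -1], [[4.3, -3.0, -0.0], [0.0, 0.0, 0.0], -1], [[3.8, -3.6, -0.0], [0.0, 0.0, 0.0], -1], [[3.4, -4.0, -0.0], [0.0, 0.0, 0.0], -1], [[2.8, -4.4, -0.0], [0.0, 0.0, 0.0], -1], [[2.2, -4.8, -0.0], [0.0, 0.0, 0.0], -1], [[1.5, -5.0, -0.0], [0.0, 0.0, 0.0], -1], [[0.9, -5.1, -0.0], [0.0, 0.0, 0.0], -1]]
[[[0.2, -5.3, -0.0], [0.0, 0.0, 0.0], -1], [[-0.5, -5.2, -0.0], [0.0, 0.0, 0.0], -1], [[-1.1, -5.1, -0
[... 467 characters left out ...]
.5, -0.0], [0.0, 0.0, 0.0], -1], [[-5.1, 1.1, -0.0], [0.0, 0.0, 0.0], -1], [[-4.9, 1.8, -0.0], [0.0, 0.0, 0.0], -1]]
[[[-4.7, 2.5, -0.0], [0.0, 0.0, 0.0], -1], [[-4.2, 3.0, -0.0], [0.0, 0.0, 0.0], -1], [[-3.9, 3.5, -0.0], [0.0, 0.0, 0.0], -1], [[-3.3, 4.1, -0.0], [0.0, 0.0, 0.0], -1], [[-2.8, 4.4, -0.0], [0.0, 0.0, 0.0], -1], [[-2.2, 4.7, -0.0], [0.0, 0.0, 0.0], -1], [[-1.6, 5.0, -0.0], [0.0, 0.0, 0.0], -1], [[-0.8, 5.2, -0.0], [0.0, 0.0, 0.0], -1]]
[[[-0.3, 5.2, -0.0], [0.0, 0.0, 0.0], -1], [[0.5, 5.2, -0.0], [0.0, 0.0, 0.0], -1], [[1.2, 5.1, -0.0], [0.0, 0.0, 0.0], -1], [[1.8, 4.9, -0.0], [0.0, 0.0, 0.0], -1]]
pred end [ 0.5725 -0.0332  0.116 ] [180.   0.  66.] maxrow 7.565051222562872 0.0
```

Emit:
jog_arm(series=[[[-7, 3, 0], [0, 0, 0], -1], [[-7, 3, 0], [0, 0, 0], -1], [[-7, 3, 0], [0, 0, 0], -1], [[-6.8, 3, 0], [0, 0, 0], -1], [[2.4, 4.7, 0], [0, 0, 0], -1], [[3, 4.3, 0], [0, 0, 0], -1], [[3.6, 3.8, 0], [0, 0, 0], -1], [[4, 3.3, 0], [0, 0, 0], -1]])

```text
time_s: 36.5
position: [0.5929, -0.0255, 0.1162]
orientation: [180.0, -0.0, 66.1]
contact_force: [0.3, 0.1, -0.8]
opening: 0.271
```

Emit:
jog_arm(series=[[[4.4, 2.8, 0], [0, 0, 0], -1], [[4.8, 2.2, 0], [0, 0, 0], -1], [[5, 1.6, 0], [0, 0, 0], -1], [[5.2, 0.9, 0], [0, 0, 0], -1], [[5.2, 0.2, 0], [0, 0, 0], -1], [[5.2, -0.5, 0], [0, 0, 0], -1], [[5.1, -1.2, 0], [0, 0, 0], -1], [[4.9, -1.8, 0], [0, 0, 0], -1]])

```text
time_s: 37.17
position: [0.6122, 0.0094, 0.1161]
orientation: [180.0, 0.0, 66.1]
contact_force: [-0.2, -0.5, -0.1]
opening: 0.27
```

Emit:
jog_arm(series=[[[4.6, -2.4, 0], [0, 0, 0], -1], [[4.3, -3, 0], [0, 0, 0], -1], [[3.8, -3.6, 0], [0, 0, 0], -1], [[3.4, -4, 0], [0, 0, 0], -1], [[2.8, -4.4, 0], [0, 0, 0], -1], [[2.2, -4.8, 0], [0, 0, 0], -1], [[1.5, -5, 0], [0, 0, 0], -1], [[0.9, -5.1, 0], [0, 0, 0], -1]])

```text
time_s: 37.83
position: [0.5917, 0.0437, 0.1162]
orientation: [180.0, 0.0, 66.1]
contact_force: [0.8, -0.9, 0.1]
opening: 0.271
```

```bash
python3 chk.py s21
```

```text
[0.59165154 0.04369552 0.11616997] [1.79996947e+02 4.04092366e-03 6.60939433e+01] [ 0.76075624 -0.85332495  0.07865484] 23.54965611608215 r 0.04156994940098401 ang 62.56730725209258 37.8333
[0.59084819 0.0442135  0.1160564 ]
```

View pics/s21.png

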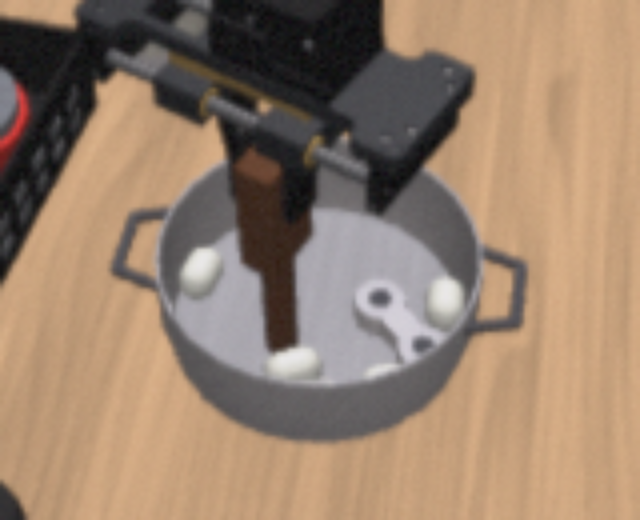

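Emit:
jog_arm(series=[[[0.2, -5.3, 0], [0, 0, 0], -1], [[-0.5, -5.2, 0], [0, 0, 0], -1], [[-1.1, -5.1, 0], [0, 0, 0], -1], [[-1.8, -4.9, 0], [0, 0, 0], -1], [[-2.5, -4.6, 0], [0, 0, 0], -1], [[-3, -4.3, 0], [0, 0, 0], -1], [[-3.5, -3.8, 0], [0, 0, 0], -1], [[-4.1, -3.4, 0], [0, 0, 0], -1]])

```text
time_s: 38.55
position: [0.5514, 0.0432, 0.1162]
orientation: [-180.0, -0.0, 66.1]
contact_force: [-0.6, 0.6, -0.5]
opening: 0.272
```

```bash
python3 chk.py s22
```

```text
[0.55142354 0.04318449 0.1162154 ] [-1.79984028e+02 -1.44511233e-02  6.60625478e+01] [-0.63334746  0.62222812 -0.52210613] 23.706103993681403 r 0.04204816375901944 ang 120.08244502546951 38.55
[0.55041837 0.04328836 0.11590782]
```

View pics/s22.png

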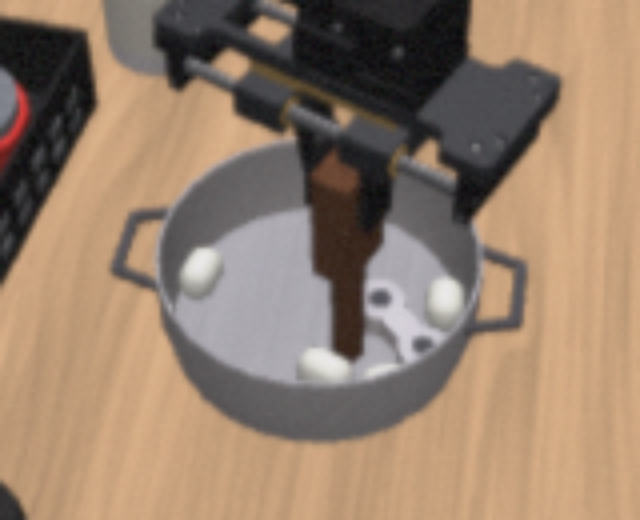

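To avoid wedging the link again, I'll pass a little inside it and nudge its inner end round.

Run:
```python
from circ import *
p,e=here();B=np.array([.5725,.0068,.116])
plan(p,[180,0,66],[(B+[-.027,0.005,0],66,5),(B+[-.021,-.033,0],66,6),(B+[0,-.04,0],66,3),(B+[.01,-.036,0],66,2)],-1)
```

```text
[[[-6.0, 2.0, -0.0], [0.0, 0.0, 0.0], -1], [[-6.0, 1.0, -0.0], [0.0, 0.0, 0.0], -1], [[-6.0, 2.0, -0.0], [0.0, 0.0, 0.0], -1], [[-7.0, 2.0, -0.0], [0.0, 0.0, 0.0], -1], [[-6.0, 1.0, -0.0], [0.0, 0.0, 0.0], -1], [[-5.0, 4.0, -0.0], [0.0, 0.0, 0.0], -1], [[-6.0, 3.0, -0.0], [0.0, 0.0, 0.0], -1], [[-5.0, 4.0, -0.0], [0.0, 0.0, 0.0], -1]]
[[[-5.0, 3.0, -0.0], [0.0, 0.0, 0.0], -1], [[-6.0, 4.0, -0.0], [0.0, 0.0, 0.0], -1], [[-5.0, 3.0, -0.0], [0.0, 0.0, 0.0], -1], [[1.0, 7.0, -0.0], [0.0, 0.0, 0.0], -1], [[0.0, 8.0, -0.0], [0.0, 0.0, 0.0], -1], [[1.0, 7.0, -0.0], [0.0, 0.0, 0.0], -1], [[4.0, 4.0, -0.0], [0.0, 0.0, 0.0], -1], [[4.0, 4.0, -0.0], [0.0, 0.0, 0.0], -1]]
pred end [ 0.5828 -0.0291  0.1159] [180.   0.  66.] maxrow 8.0 0.0
```

Emit:
jog_arm(series=[[[-6, 2, 0], [0, 0, 0], -1], [[-6, 1, 0], [0, 0, 0], -1], [[-6, 2, 0], [0, 0, 0], -1], [[-7, 2, 0], [0, 0, 0], -1], [[-6, 1, 0], [0, 0, 0], -1], [[-5, 4, 0], [0, 0, 0], -1], [[-6, 3, 0], [0, 0, 0], -1], [[-5, 4, 0], [0, 0, 0], -1]])

```text
time_s: 39.27
position: [0.5504, -0.0082, 0.1162]
orientation: [180.0, 0.0, 66.1]
contact_force: [0.1, 1.3, -0.2]
opening: 0.272
```

Emit:
jog_arm(series=[[[-5, 3, 0], [0, 0, 0], -1], [[-6, 4, 0], [0, 0, 0], -1], [[-5, 3, 0], [0, 0, 0], -1], [[1, 7, 0], [0, 0, 0], -1], [[0, 8, 0], [0, 0, 0], -1], [[1, 7, 0], [0, 0, 0], -1], [[4, 4, 0], [0, 0, 0], -1], [[4, 4, 0], [0, 0, 0], -1]])

```text
time_s: 39.93
position: [0.5853, -0.0289, 0.116]
orientation: [-180.0, -0.0, 66.1]
contact_force: [0.2, 0.3, -0.5]
opening: 0.27
```

```bash
python3 chk.py s23
python3 - <<'E'
from h import *
cv2.imwrite("pics/t23.png",cv2.resize(cam("top")["image"][150:280,180:340,::-1],None,fx=4,fy=4))
cv2.imwrite("pics/w23.png",cam("wrist")["image"][...,::-1])
E
```

```text
[ 0.58529031 -0.02889959  0.11604857] [-1.79995679e+02 -6.70358558e-03  6.60738091e+01] [ 0.2449986   0.28533193 -0.51830714] 23.498045024109114 r 0.037921668120381835 ang -70.28861749518869 39.9333
[ 0.58600579 -0.0284038   0.11615781]
```

View pics/s23.png

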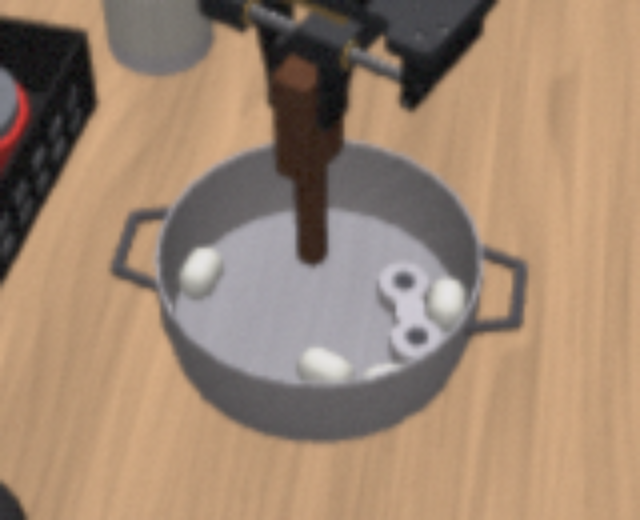

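View pics/w23.png

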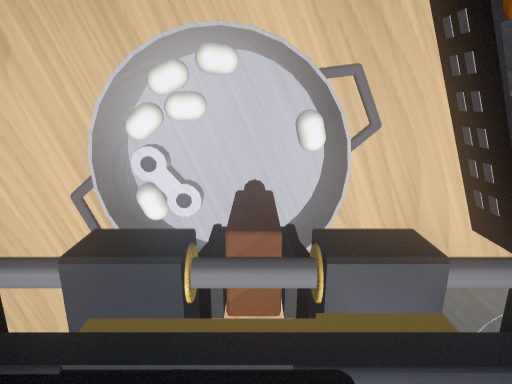

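Run:
```python
from h import *
f=cam("wrist");O=np.array([[.6307,.009],[.5932,.0566],[.5915,-.0463],[.5724,.0074],[.5306,.0381],[.5314,-.0245]])
np.set_printoptions(suppress=True,linewidth=150)
print("orig rel",np.round((O-[.5725,.0068])*1000).tolist())
for u,v in((216,58),(168,77),(185,105),(145,120),(152,201),(311,130)):
    P=onz(f,u,v,.017)[:2];print((u,v),np.round((P-[.5725,.0068])*1000),np.round(np.linalg.norm(O-P,axis=1)*1000))
```

```text
orig rel [[58.0, 2.0], [21.0, 50.0], [19.0, -53.0], [-0.0, 1.0], [-42.0, 31.0], [-41.0, -31.0]]
(216, 58) [27. 75.] [ 79.  26. 128.  79.  81. 126.]
(168, 77) [-16.  78.] [106.  46. 135.  79.  53. 112.]
(185, 105) [-13.  52.] [ 87.  34. 110.  53.  35.  88.]
(145, 120) [-50.  55.] [120.  71. 128.  74.  25.  86.]
(152, 201) [-79. -12.] [138. 118. 107.  80.  57.  43.]
(311, 130) [ 77. -11.] [ 23.  83.  72.  78. 126. 120.]
```

All six beads are now at least 23 mm from any starting position. Lifting the stick out and carrying it to the block.

Run:
```python
from circ import *
p,e=here();B=np.array([.5725,.0068,.116])
plan(p,e,[((p[0],p[1],.225),66,7),((.4755,.3315,.225),66,17)],-1)
```

```text
[[[-0.0, -0.0, -16.0], [-0.0, 0.0, 0.0], -1], [[-0.0, -0.0, -15.0], [-0.0, 0.0, 0.0], -1], [[-0.0, -0.0, -16.0], [-0.0, 0.0, 0.0], -1], [[-0.0, -0.0, -15.0], [-0.0, 0.0, 0.0], -1], [[-0.0, -0.0, -16.0], [-0.0, 0.0, 0.0], -1], [[-0.0, -0.0, -16.0], [-0.0, 0.0, 0.1], -1], [[-0.0, -0.0, -15.0], [-0.0, 0.0, 0.0], -1], [[17.0, -14.0, 0.0], [-0.0, 0.0, 0.0], -1]]
[[[17.0, -15.0, 0.0], [-0.0, 0.0, 0.0], -1], [[16.0, -14.0, 0.0], [-0.0, 0.0, 0.0], -1], [[17.0, -15.0, 0.0], [-0.0, 0.0, 0.0], -1], [[17.0, -14.0, 0.0], [-0.0, 0.0, 0.0], -1], [[17.0, -15.0, 0.0], [-0.0, 0.0, 0.0], -1], [[16.0, -14.0, 0.0], [-0.0, 0.0, 0.0], -1], [[17.0, -15.0, 0.0], [-0.0, 0.0, 0.0], -1], [[17.0, -14.0, 0.0], [-0.0, 0.0, 0.0], -1]]
[[[17.0, -15.0, 0.0], [-0.0, 0.0, 0.0], -1], [[16.0, -14.0, 0.0], [-0.0, 0.0, 0.0], -1], [[17.0, -15.0, 0.0], [-0.0, 0.0, 0.0], -1], [[17.0, -14.0, 0.0], [-0.0, 0.0, 0.0], -1], [[17.0, -14.0, 0.0], [-0.0, 0.0, 0.0], -1], [[16.0, -15.0, 0.0], [-0.0, 0.0, 0.0], -1], [[17.0, -14.0, 0.0], [-0.0, 0.0, 0.0], -1], [[17.0, -15.0, 0.0], [-0.0, 0.0, 0.0], -1]]
pred end [0.4755 0.3318 0.225 ] [-180.    0.   66.] maxrow 22.67156809750927 0.1
```

Emit:
jog_arm(series=[[[0, 0, -16], [0, 0, 0], -1], [[0, 0, -15], [0, 0, 0], -1], [[0, 0, -16], [0, 0, 0], -1], [[0, 0, -15], [0, 0, 0], -1], [[0, 0, -16], [0, 0, 0], -1], [[0, 0, -16], [0, 0, 0], -1], [[0, 0, -15], [0, 0, 0], -1], [[17, -14, 0], [0, 0, 0], -1]])

```text
time_s: 40.8
position: [0.5808, -0.0106, 0.2291]
orientation: [179.6, -0.0, 65.9]
contact_force: [0.8, -0.4, -0.7]
opening: 0.27
```

Emit:
jog_arm(series=[[[17, -15, 0], [0, 0, 0], -1], [[16, -14, 0], [0, 0, 0], -1], [[17, -15, 0], [0, 0, 0], -1], [[17, -14, 0], [0, 0, 0], -1], [[17, -15, 0], [0, 0, 0], -1], [[16, -14, 0], [0, 0, 0], -1], [[17, -15, 0], [0, 0, 0], -1], [[17, -14, 0], [0, 0, 0], -1]])

```text
time_s: 41.47
position: [0.5259, 0.1628, 0.2252]
orientation: [-180.0, 0.0, 66.1]
contact_force: [0.5, 0.4, -0.3]
opening: 0.272
```

Emit:
jog_arm(series=[[[17, -15, 0], [0, 0, 0], -1], [[16, -14, 0], [0, 0, 0], -1], [[17, -15, 0], [0, 0, 0], -1], [[17, -14, 0], [0, 0, 0], -1], [[17, -14, 0], [0, 0, 0], -1], [[16, -15, 0], [0, 0, 0], -1], [[17, -14, 0], [0, 0, 0], -1], [[17, -15, 0], [0, 0, 0], -1]])

```text
time_s: 42.13
position: [0.4744, 0.3321, 0.2251]
orientation: [180.0, 0.0, 66.1]
contact_force: [0.9, 0.7, -0.3]
opening: 0.272
```

Run:
```python
from h import *
w=cam("side");p,e=here();print(p,e)
cv2.imwrite("pics/s24.png",cv2.resize(w["image"][254:384,200:360,::-1],None,fx=4,fy=4))
print("foot exp",(np.array(proj(w,p-[0,0,.1046]))-[200,254])*4,"top exp",(np.array(proj(w,p+[0,0,.0654]))-[200,254])*4,"hole",(np.array(proj(w,(.475,.332,.06)))-[200,254])*4)
f=cam("top");cv2.imwrite("pics/t24.png",cv2.resize(f["image"][200:320,50:200,::-1],None,fx=4,fy=4))
cv2.imwrite("pics/w24.png",cam("wrist")["image"][...,::-1])
```

```text
[0.47273301 0.33579888 0.22514194] [-1.79875760e+02 -1.22349123e-01  6.62234200e+01]
foot exp [349.28610055 381.66495532] top exp [381.91701536 175.33166309] hole [336.55489543 425.78649958]
```

View pics/s24.png

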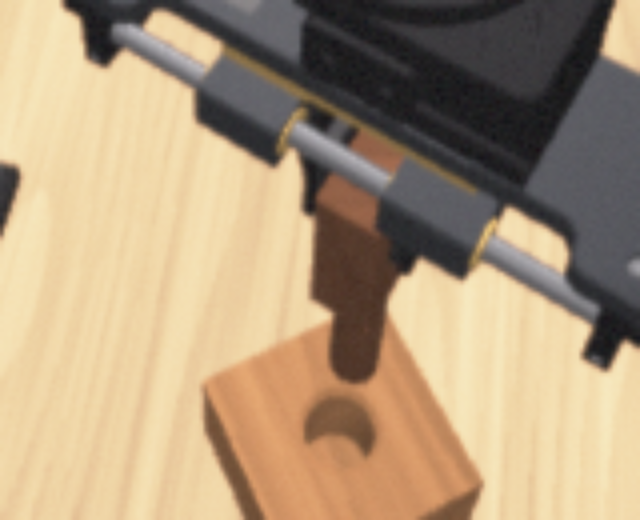

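View pics/w24.png

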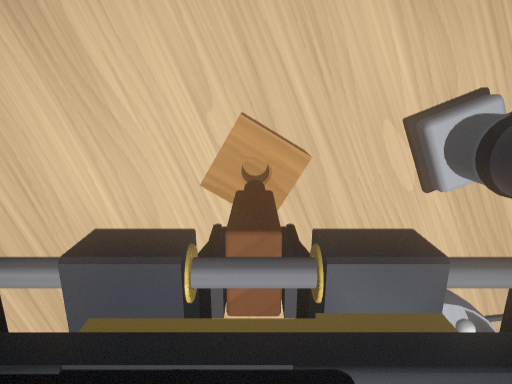

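Run:
```python
from h import *
w=cam("side");p,e=here();print(p,e)
cv2.imwrite("pics/s25.png",cv2.resize(w["image"][300:384,240:340,::-1],None,fx=7,fy=7,interpolation=cv2.INTER_CUBIC))
f=lambda q:np.round((np.array(proj(w,q))-[240,300]+.5)*7-.5)
print("foot exp",f(p-[0,0,.1046]),"hole",f((.475,.332,.06)))
```

```text
[0.47455047 0.33136067 0.22495861] [1.79998641e+02 4.18960047e-02 6.61849757e+01]
foot exp [329. 329.] hole [312. 426.]
```

View pics/s25.png

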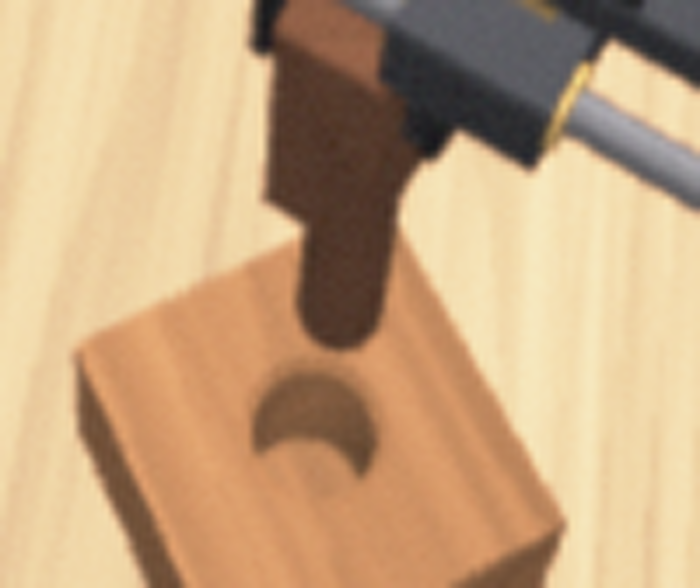

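Run:
```python
from h import *
w=cam("side");p,e=here()
g=lambda u,v,z:onz(w,240+(u+.5)/7-.5,300+(v+.5)/7-.5,z)
for z in(.119,.1204,.123):print(g(342,319,z)-p)
print(g(315,425,.06))
R=Ro.from_euler('xyz',e,degrees=True);print("tool",R.inv().apply(g(342,319,.1204)-p)*1000)
print([(x["centre"][1]*512,x["centre"][0]*384,x["confidence"]) for x in tip_of("side","stick_foot")[:2]])
```

```text
[-0.00324763 -0.00269955 -0.10599508]
[-0.00322031 -0.00213918 -0.10459508]
[-0.00316956 -0.00109849 -0.10199508]
[0.47429097 0.33160079 0.06      ]
tool [ -3.18801225  -2.09530451 104.59696024]
[(289.5872, 341.99039999999997, 0.72)]
```

Emit:
jog_arm(series=[[[1, 1, 5], [0, 0, 0], -1], [[1, 1, 8], [0, 0, 0], -1], [[0, 0, 10], [0, 0, 0], -1], [[0, 0, 10], [0, 0, 0], -1], [[0, 0, 10], [0, 0, 0], -1], [[0, 0, 8], [0, 0, 0], -1], [[0, 0, 0], [0, 0, 0], -1], [[0, 0, 0], [0, 0, 0], -1]])

```text
time_s: 43.1
position: [0.4772, 0.3319, 0.1731]
orientation: [-179.9, 0.1, 66.1]
contact_force: [-0.4, -0.8, 0.1]
opening: 0.27
```

Run:
```python
from h import *
w=cam("side");p,e=here();print(p,e)
cv2.imwrite("pics/s26.png",cv2.resize(w["image"][300:384,240:340,::-1],None,fx=7,fy=7,interpolation=cv2.INTER_CUBIC))
```

```text
[0.47775808 0.33221034 0.17402675] [-1.79990927e+02  1.18482470e-02  6.60904622e+01]
```

View pics/s26.png

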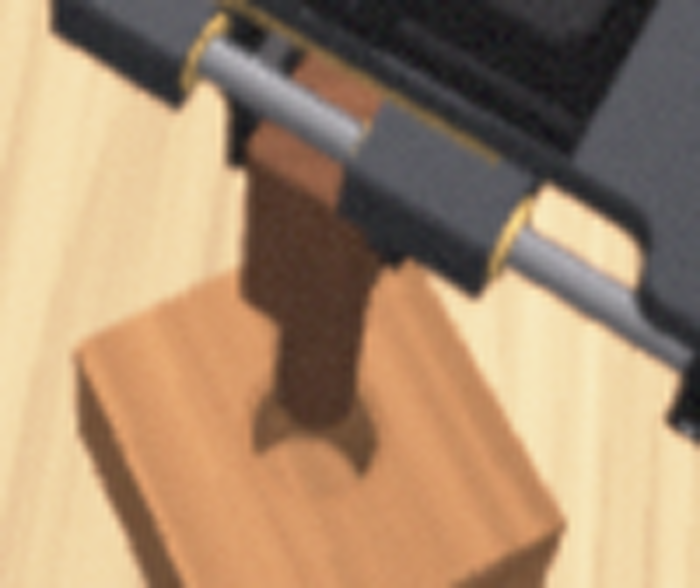

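The foot is centred over the hole (314 vs 315). Going down.

Emit:
jog_arm(series=[[[0, 0, 6], [0, 0, 0], -1], [[0, 0, 6], [0, 0, 0], -1], [[0, 0, 8], [0, 0, 0], -1], [[0, 0, 8], [0, 0, 0], -1], [[0, 0, 8], [0, 0, 0], -1], [[0, 0, 6], [0, 0, 0], -1], [[0, 0, 0], [0, 0, 0], -1], [[0, 0, 0], [0, 0, 0], -1]])

```text
time_s: 43.82
position: [0.4773, 0.332, 0.1314]
orientation: [-179.9, 0.1, 66.1]
contact_force: [0.5, -0.8, -1.3]
opening: 0.272
```

Emit:
jog_arm(series=[[[0, 0, 5], [0, 0, 0], -1], [[0, 0, 4], [0, 0, 0], -1], [[0, 0, 3], [0, 0, 0], -1], [[0, 0, 2], [0, 0, 0], -1], [[0, 0, 1], [0, 0, 0], -1], [[0, 0, 0], [0, 0, 0], -1], [[0, 0, 0], [0, 0, 0], -1], [[0, 0, 0], [0, 0, 0], -1]])

```text
time_s: 44.48
position: [0.4779, 0.3323, 0.1174]
orientation: [180.0, -0.0, 66.1]
contact_force: [-0.5, 0.0, -0.9]
opening: 0.271
```

Run:
```python
from h import *
w=cam("side");p,e=here();print(p,e,get_obs()["contact_force"])
cv2.imwrite("pics/s27.png",cv2.resize(w["image"][300:384,240:340,::-1],None,fx=7,fy=7,interpolation=cv2.INTER_CUBIC))
```

```text
[0.47791305 0.33229714 0.11737127] [ 1.79986461e+02 -1.77536000e-02  6.60886354e+01] [0.57057598 0.08848999 0.18472811]
```

View pics/s27.png

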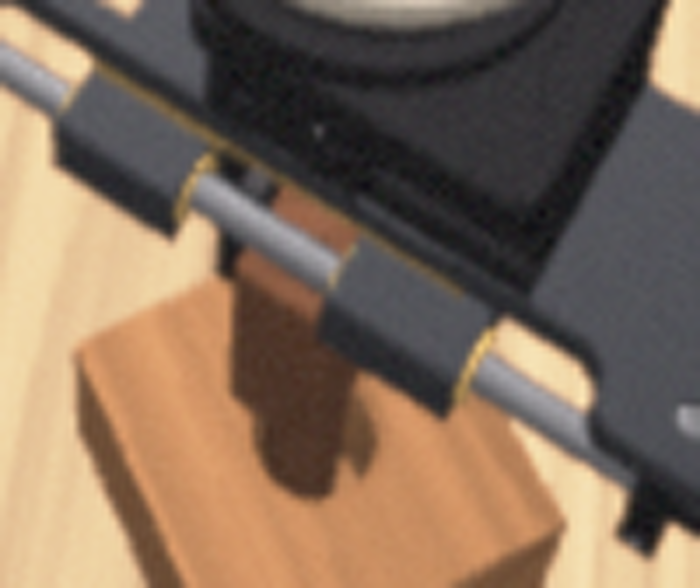

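Emit:
jog_arm(series=[[[0, 0, 1], [0, 0, 0], -1], [[0, 0, 1], [0, 0, 0], -1], [[0, 0, 0], [0, 0, 0], -1], [[0, 0, 0], [0, 0, 0], 0], [[0, 0, 0], [0, 0, 0], 0], [[0, 0, 0], [0, 0, 0], 0], [[0, 0, 0], [0, 0, 0], 0], [[0, 0, 0], [0, 0, 0], 0]])

```text
time_s: 45.2
position: [0.4778, 0.3323, 0.1153]
orientation: [180.0, -0.0, 66.1]
contact_force: [-0.4, 0.2, -0.3]
opening: 0.485
```

Run:
```python
from h import *
w=cam("side");p,e=here();print(p,e,get_obs()["contact_force"],get_obs()["opening"]*87)
cv2.imwrite("pics/s28.png",cv2.resize(w["image"][300:384,240:340,::-1],None,fx=7,fy=7,interpolation=cv2.INTER_CUBIC))
cv2.imwrite("pics/w28.png",cam("wrist")["image"][...,::-1])
```

```text
[0.47783797 0.33223448 0.11523798] [ 1.79992230e+02 -7.74538977e-03  6.60887793e+01] [ 0.66466957  0.58987937 -0.99661661] 42.34148855663126
```

View pics/s28.png

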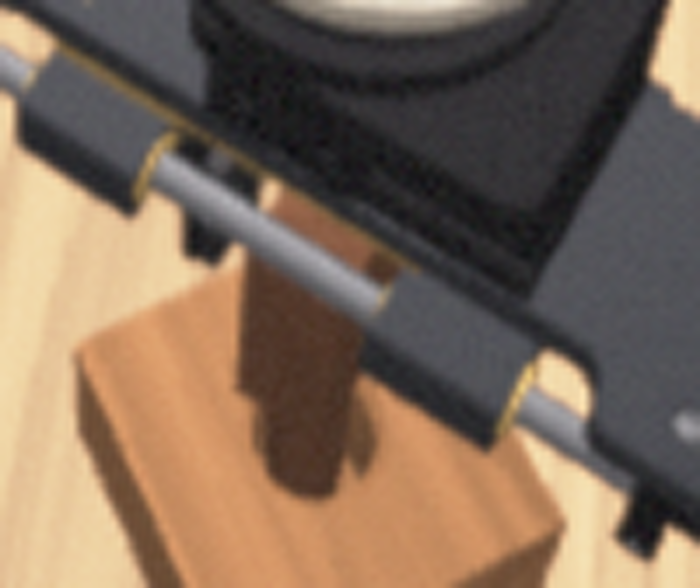

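View pics/w28.png

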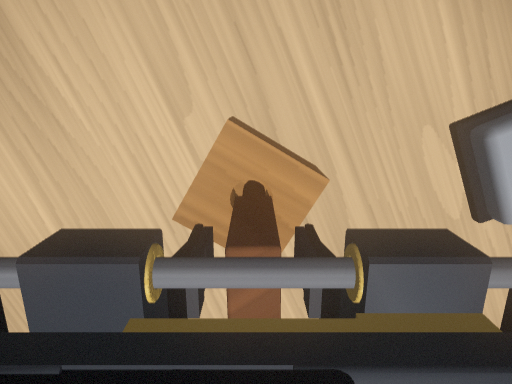

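Released and standing. Opening wider, then going straight up and away.

Emit:
jog_arm(series=[[[0, 0, 0], [0, 0, 0], 0.5], [[0, 0, 0], [0, 0, 0], 0.5], [[0, 0, -8], [0, 0, 0], 0.5], [[0, 0, -14], [0, 0, 0], 0.5], [[0, 0, -18], [0, 0, 0], 0.5], [[0, 0, -20], [0, 0, 0], 0.5], [[0, 0, -22], [0, 0, 0], 0.5], [[0, 0, -22], [0, 0, 0], 0.5]])

```text
time_s: 45.97
position: [0.4776, 0.3322, 0.2206]
orientation: [180.0, -0.0, 66.1]
contact_force: [-0.6, 0.2, 0.7]
opening: 0.749
```

Emit:
jog_arm(series=[[[-6, -18, -8], [0, 0, 0], 0.5], [[-6, -18, -8], [0, 0, 0], 0.5], [[-6, -18, -4], [0, 0, 0], 0.5], [[-6, -18, 0], [0, 0, 0], 0.5], [[-6, -18, 0], [0, 0, 0], 0.5], [[0, 0, 0], [0, 0, 0], 0.5], [[0, 0, 0], [0, 0, 0], 0.5], [[0, 0, 0], [0, 0, 0], 0.5]])

```text
time_s: 46.63
position: [0.3839, 0.3414, 0.2398]
orientation: [179.9, -0.1, 66.1]
contact_force: [0.0, 1.0, 0.1]
opening: 0.749
```

Run:
```python
from h import *
w=cam("side");p,e=here();print(p,e,get_obs()["contact_force"],get_obs()["time_s"])
cv2.imwrite("pics/s29.png",cv2.resize(w["image"][:,100:360,::-1],None,fx=1.5,fy=1.5,interpolation=cv2.INTER_CUBIC))
cv2.imwrite("pics/s29z.png",cv2.resize(w["image"][300:384,240:340,::-1],None,fx=7,fy=7,interpolation=cv2.INTER_CUBIC))
cv2.imwrite("pics/t29.png",cam("top")["image"][...,::-1])
f=lambda q:np.round((np.array(proj(w,q))-[240,300]+.5)*7-.5)
print("top of stick exp",f((.475,.332,.18)))
```

```text
[0.38402469 0.34124027 0.23951863] [ 1.79964543e+02 -2.87488116e-02  6.60737748e+01] [-0.37753706 -0.61787329  0.56695002] 46.6833
top of stick exp [343. 222.]
```

View pics/s29.png

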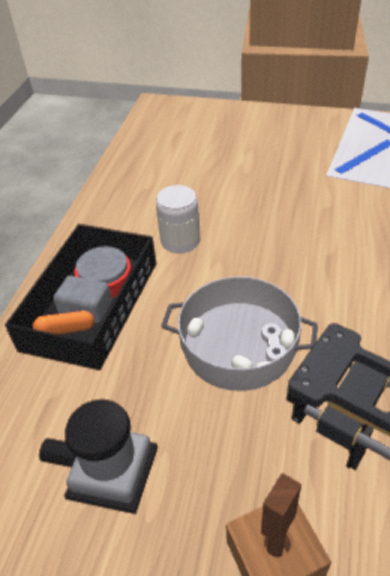

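View pics/s29z.png

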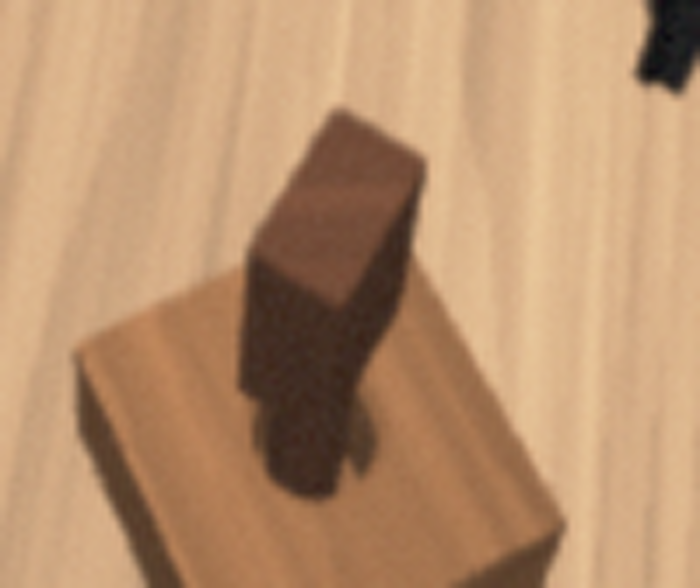

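View pics/t29.png

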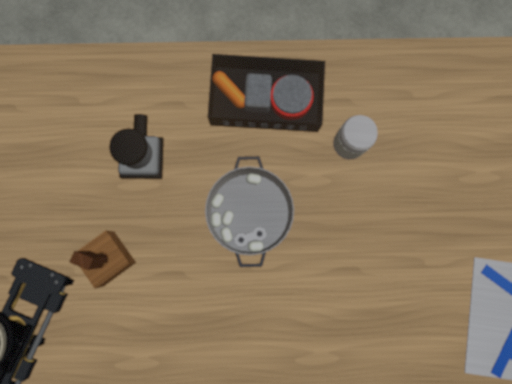

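The stick stands, but its top has shifted slightly from the first picture. I'll triangulate to tell a lean from not being all the way down.

Run:
```python
from h import *
t=cam("top")
cv2.imwrite("pics/t30.png",cv2.resize(t["image"][220:300,55:145,::-1],None,fx=7,fy=7,interpolation=cv2.INTER_CUBIC))
```

```text
(no output)
```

View pics/t30.png

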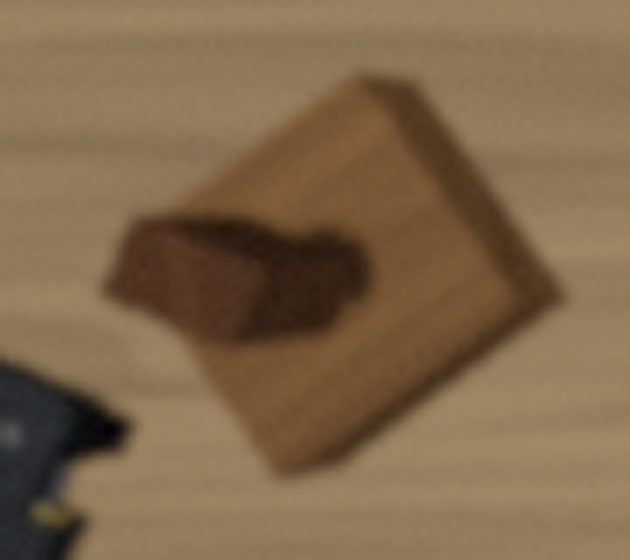

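Run:
```python
from h import *
from scipy.optimize import least_squares
s=cam("side");t=cam("top")
S=[(340,108),(425,160),(342,305),(250,250)];T=[(235,340),(105,290)]
def tri(su,tu):
    r=least_squares(lambda X:np.r_[np.array(proj(s,X))-su,np.array(proj(t,X))-tu],[.475,.33,.18]);return r.x,r.fun
c=lambda o,k,L:np.array(o)+(np.mean(L,0)+.5)/k-.5
print("now",tri(c((240,300),7,S),c((55,220),7,[(130,218),(252,250),(235,340),(105,290)])))
print("start",tri(c((240,316),4,[(195,13),(245,45),(195,123),(145,95)]),c((60,225),4,[(50,108),(120,125),(103,177),(30,148)])))
```

```text
now (array([0.47666591, 0.32843439, 0.17962936]), array([-0.37305546, -0.0410301 ,  0.01356158,  0.47094069]))
start (array([0.47541553, 0.33298292, 0.17660018]), array([-0.34453843, -0.03769553,  0.01218873,  0.43730493]))
```

The stick's top is at about 0.180 m, so the foot is within about 3 mm of the hole floor. It sits about 4 mm to one side within the hole's play and isn't leaning much. The top picture shows six beads plus the link in the bowl, with the sander and tin unmoved. Handing in.

Run:
```python
from h import *
t=cam("top")
a=onz(t,241,240,.023);b=onz(t,260,234,.023);print("link rel bowl",((a+b)/2-[.5725,.0068,0])[:2])
print(get_obs()["contact_force"],get_obs()["time_s"])
print(close_job())
```

```text
link rel bowl [-0.0574074  -0.00140022]
[-0.47748646 -0.04160032  0.653282  ] 46.9333
the job is handed in; nothing more can be done
None
```

I handed the job in at 46.9 s. The link is in the bowl and released, the beads are stirred, and the stick is standing back in its block. No verdict was reported.

**What went wrong and was mended**
- **Link grasp:** the first two tries closed just above the link. The pictures showed the real fingertips about 20 mm above the reported TCP, so I gripped lower and it held.
- **Stick tilt:** near the end of the clockwise stirring the stick jammed, apparently on the link and a bead (about 15 N), and pivoted roughly 26° in the grip. I straightened it against a clear stretch of bowl wall.

**Stirring:** I made about 2⅔ turns clockwise, roughly the last third of a turn with the stick tilted. Then came a wider counter-clockwise arc, a push of the centre bead, and one more full counter-clockwise turn. The foot ran about 6–11 mm above the floor. It was mostly 42 mm from the middle, and closer in where I passed inside the link.

**Last checks**
- **Beads:** all six are inside the bowl. Each is at least 23 mm from every bead's starting position, as measured in the wrist picture before the stick was lifted out.
- **Link:** it lies about 57 mm from the bowl's axis.
- **Stick:** its top triangulates to 0.180 m, which is all the way down. The same measurement at the start gave 0.177 m, so I trust it to about 3 mm. The top is about 4 mm to one side, which fits the play in the hole.
- **Sander and tin:** they look unmoved in the top picture.
- **Arm:** it is clear of everything.

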